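# Put the spice jar away behind the lift-and-slide door

### The arm

A 6-joint arm with a two-finger parallel gripper is mounted at the origin on a cart in front of the work surface, level with it; the furniture and walls round the work are solid. World frame = base frame: x ahead of the robot, y to its left, z up, the work surface at z = 0. Lengths are in m, angles in rad, forces in N, time in s.
With the tool pointing down it reaches from about 0.425 to 0.95 m from the base axis. Payload 3.5 kg.
Tool frame: the origin (TCP) lies at the very end of the fingers, on their centre line; the grasp point (between the pads) lies 19 mm behind it; z points along the fingers, y is the direction in which the jaws open and shut (so a half turn about z gives the same grasp; the last joint's range is limited). The gripper opens to 85 mm and grips with 20 to 120 N. Pads are 22 mm wide; open, the fingers measure 114 mm over their backs; the gripper's body (76 mm by 85 mm) begins 54 mm behind the grasp point. The pads swing forward as they close: fully open they stand 13 mm farther back than shut.
Start: joints at [-1.336, 0.286, 1.577, -0, 1.279, -0.15], TCP at [0.253, -0.626, 0.231] pointing down, gripper open.
Joint ranges: [-2.77, 2.77], [-0.9, 2.22], [0.21, 2.48], [-1.53, 4.67], [0.24, 2.81], [-2.84, 2.84]. Speed limits (rad/s): [2.79, 2.79, 3.14, 3.14, 3.14, 3.14].

### API

Orientations are given as a unit quaternion [x, y, z, w].
In Python, from plant import ctrl, eyes, ticket gives the robot as it stands.
- The arm moves only by the tool send_rows, never from a script. Its arguments are lists of equal length, an entry for each row: "translation": the shift along the tool's x, y, z in units of 30 mm (1.0 is 30 mm), a list of three; "rotation": the turn, a rotation vector about the tool's x, y, z in units of 5 degrees (1.0 is 5 degrees), a list of three; "grip": the finger opening in mm, from 0 to 85.4. A call has 1 to 5 rows; each row shifts and turns the commanded pose from where the row before left it, along the tool's axes as they then stand; what a row does not reach is not made up. A row lasts 1/8 s, in which the tool goes at most 62.5 mm and 10.7 degrees, less where a joint would pass 70% of its speed; a pose out of reach is approached as far as the arm can. A call is refused whole if a number of a shift passes 1 or a number of a turn 1, either way. A call with a gripper value outside its range is refused whole. The fingers move at their own pace and stop on an object; "squeeze" is the grip in N (left out, the last holds). Time passes only in rows, so rows that do not move let the fingers close. It gives the time, the measured TCP pose, the force and the opening at its end, in the units of the state.
- ctrl.get_state(): the state, without advancing time (a new reading comes with each control period).
- eyes.read_camera(name): name is "side" or "top"; returns a dict with "image" (420x560x3 uint8, blue, green, red), "mtx" (3x3 intrinsics, pixels), "dist_coeffs" ([k1, k2, p1, p2, k3] as OpenCV has them; the pictures are not rectified), "xyz" and "orientation" of the camera in the world. Camera axes: x right, y down, z forward; pixel columns grow to the right and rows downward; lengths in m; the calibration is good to about 2 mm. A picture is of the moment at which its call begins. There is no depth.
- ticket.sign_off(): hands the job in, once; it reports no verdict.
The state is a dict: "time": time; "qpos": joint angles; "dq": joint speeds; "joint_efforts": joint torques, N m; "eef_pos": TCP position; "tcp_rot": TCP orientation; "contact_force": force on the tool from outside, world axes, zero at the start; "wrist_torque": the same for the moment, N m; "opening": opening from 0.0 (shut) to 1.0 (fully open).
Only numpy, scipy, OpenCV 4.12 (cv2) and the standard library are available. Lean on these libraries where they do the work, as an engineer would, in place of code of your own. Each camera call takes 0.05 s, during which the arm holds its last target. There are 200 camera calls.

### The job

Put the black-capped spice jar away in the closed left bay of the little spice cupboard: lift its white door over the catch in the bottom rail and slide it all the way to the right, stand the jar upright inside the left bay, then bring the door back over the catch and let it drop fully shut. Do not knock over or push about the white-capped jar, the pepper mill or the tin.

Things in the scene. Friction and masses are not known exactly. Their poses are not given: they have to be found in the camera images.
- black_cap_jar: the jar to put away: upright round spice jar with green print and a black cap, 45 mm diameter, 105 mm tall, about 0.11 kg; origin at the centre of its underside, z up. Starts on the worktop left of the hob, in one of four places shared with the other three loose things. The tall fridge closes that worktop off on the left (y over about 0.53 m); a wall cabinet hangs 0.58 m above it (x over about 0.62 m)
- white_cap_jar: bystander: round spice jar with a white cap, 47 mm diameter, 98 mm tall; origin at the centre of its underside. Leave it alone
- pepper_mill: bystander: dark wooden pepper mill, 58 mm diameter, 170 mm tall; origin at the centre of its underside. Leave it alone
- tin: bystander: dark blue food tin, 75 mm diameter, 58 mm tall; origin at the centre of its underside. Leave it alone
- cupboard: fixed wooden spice cupboard on the wooden hob cover, 145 mm deep, 340 wide, 251 high; origin at the centre of its underside; local -x is its open front (towards the robot), +y its left as the robot sees it. Two bays parted by a wall at y = 0, each 155 mm wide and 225 high inside. The left (+y) bay, behind the door, is empty; the right one holds a fixed jar and tin, well back
- bay_floor (a point): point on the floor of the left bay, midway between its side walls (local y +82.5 mm), 2 mm in front of the cupboard's middle: 55 mm behind the back edge of the rail and 64 mm in front of the back wall; its axes are parallel to the cupboard's
- door_handle (a point): middle of the door's black upright bar handle: 14 mm wide (cupboard y), 16 mm deep (x), 74 mm tall, its middle 35 mm in front of the door's front face, held by round posts 27 mm above and below the middle; moves with the door, axes as the cupboard's. The white door panel is 158 mm wide, 8 mm thick, and reaches from the rail into a slot in the roof
- door_slide (a joint): door travel along the cupboard's local -y (to the right), m: 0 = shut over the left bay (end stop), 0.160 = fully open over the right bay (end stop); about 1 N of friction. The catch blocks it at about 0.005 on the way out and at about 0.038 on the way back unless the door is lifted; beyond 0.038 it can be lowered and slides on the rail
- door_lift (a joint): height of the door above its rest on the rail, m: 0 = down on the rail, 0.020 = upper stop; the door weighs about 2.6 N and sinks by itself when let go
- roof_edge (a point): middle of the lower front edge of the cupboard's roof, 237 mm above the cupboard's underside, 77 mm in front of its origin (local x -77 mm), y = 0; the roof is 14 mm thick and covers both bays
- catch (a point): top of the orange catch bump in the bottom rail, 9 mm high and 10 mm long along the rail. The door's left foot stands between it and the left end stop when shut, and cannot pass in either direction unless the door is lifted by more than 9 mm

How it is judged:
On the way, in this order (a step that is already met when the one before it is completed fails the run):
1. the door is slid open to the right (value of joint door_slide above 0.145 m), for 0.2 s.
2. the black-capped jar stands inside the left bay, let go (x of black_cap_jar in the frame of bay_floor between -0.035 and 0.045 m and y of black_cap_jar in the frame of bay_floor between -0.06 and 0.06 m and z of black_cap_jar in the frame of bay_floor below 0.004 m and angle between black_cap_jar's own z axis and vertical below 0.1 rad and contact force between the fingers and black_cap_jar below 0.1 N), for 0.2 s.
At the end, for the whole second after the job is handed in: The door is shut (travel under 8 mm) and down behind its catch (lift under 3 mm); the black-capped jar stands at rest on the floor of the left bay, within 0.1 rad of upright, its middle at most 60 mm to either side of the bay's middle, between 35 mm in front of and 45 mm behind the bay_floor point (value of joint door_slide below 0.008 m and value of joint door_lift below 0.003 m and x of black_cap_jar in the frame of bay_floor between -0.035 and 0.045 m and y of black_cap_jar in the frame of bay_floor between -0.06 and 0.06 m and z of black_cap_jar in the frame of bay_floor below 0.004 m and angle between black_cap_jar's own z axis and vertical below 0.1 rad and linear speed of black_cap_jar below 0.02 m/s); the robot touches nothing.
It fails at once if a bystander is pushed more than 20 mm (distance of any of white_cap_jar, pepper_mill, tin from where it was at the start of the episode above 0.02 m).
It fails at once if a bystander is tipped over (angle between any of white_cap_jar, pepper_mill, tin's own z axis and vertical above 0.4 rad).
It also fails if it takes over 72 s, if anything falls off the work surface, if the arm or the gripper's body presses on something with over 40 N, if the wrist force passes 120 N, or if a joint passes its speed limit or range.

## Working session

There is one attempt and no reset: what is moved stays moved. The work goes in short steps, Python scripts to look and compute and a tool call to move; the robot and the scene stay as the last step left them, time stands still between calls to the robot, and variables do not carry over. Pictures are saved under pics/ and viewed, about 8 in all and at most 12, crops included, and the job is handed in when it is done.

Besides the shell and the picture viewer there is one more tool, called by a JSON object that holds its "method" and its "body". send_rows: Moves the arm, as the interface text tells. Its arguments: {"type":"object","properties":{"translation":{"type":"array"},"rotation":{"type":"array"},"grip":{"type":"array"},"squeeze":{"type":"number"}},"required":["translation","rotation","grip"]}

```bash
mkdir -p pics; ls; python3 - <<'E'
from plant import ctrl, eyes, ticket
import cv2
s=ctrl.get_state(); print(s)
for n in("side","top"):
    c=eyes.read_camera(n); cv2.imwrite(f"pics/{n}0.png",c["image"]); print(n,c["mtx"],c["dist_coeffs"],c["xyz"],c["orientation"])
E
```

```text
pics
{'time': 0.0, 'qpos': array([-1.33602299e+00,  2.87190741e-01,  1.57816972e+00, -2.28577519e-05,
        1.27860932e+00, -1.49997581e-01]), 'dq': array([-0.0010368 ,  0.00184294, -0.00145054, -0.00059474,  0.0010218 ,
        0.001003  ]), 'joint_efforts': array([-6.57306718e-04, -4.05988455e+01, -2.92622870e+01, -2.47232911e-04,
        5.79503132e-03, -2.84222054e-06]), 'eef_pos': array([ 0.25322832, -0.62499096,  0.2299344 ]), 'tcp_rot': array([ 9.81549601e-01,  1.91203995e-01, -6.12964803e-05, -1.18703590e-03]), 'contact_force': array([ 0.12135834, -0.19013813,  0.00226967]), 'wrist_torque': array([-0.01883917, -0.0010389 , -0.02737756]), 'opening': 0.9993254049278959}
side [[397.27467784   0.         283.29950685]
 [  0.         397.27467784 207.75068843]
 [  0.           0.           1.        ]] [-0.09260079  0.          0.          0.          0.        ] [0.25333731 0.44382148 0.94653484] [-0.34592672  0.90300049 -0.23713151  0.09323881]
top [[482.761586     0.         280.50123045]
 [  0.         482.761586   206.56333902]
 [  0.           0.           1.        ]] [-0.13288535  0.          0.          0.          0.        ] [-0.05579793  0.0850683   1.22785458] [ 0.70287851 -0.66453919  0.17814443 -0.18059355]
```

View pics/side0.png

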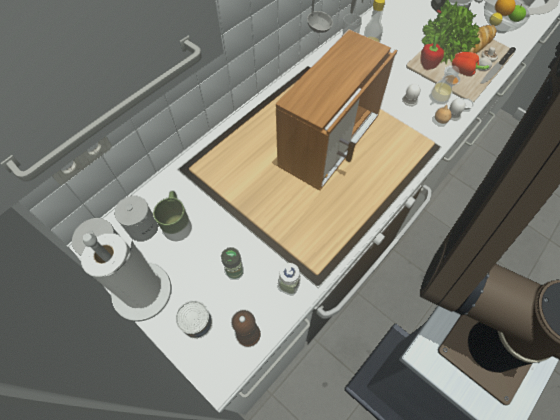

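View pics/top0.png

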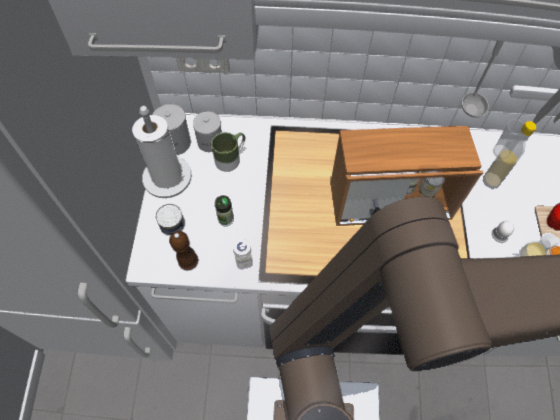

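The side view shows the black-cap jar at about (232,260), the white-cap jar (289,275), the mill (245,325), the tin (193,318) and the cupboard with its handle at about (350,150). In the top view the jar is at about (224,208) and the arm partly hides the cupboard. I'll zoom in for exact pixels.

```bash
python3 - <<'E'
import cv2,numpy as np
s=cv2.imread("pics/side0.png");t=cv2.imread("pics/top0.png")
def crop(im,u,v,w,h,W,H):
    c=cv2.resize(im[v:v+h,u:u+w],(W,H),interpolation=cv2.INTER_CUBIC)
    k=W/w
    for x in range((u//20+1)*20,u+w,20):
        cv2.line(c,(int((x-u)*k),0),(int((x-u)*k),6),(0,0,255),1);cv2.putText(c,str(x),(int((x-u)*k)-10,16),0,.35,(0,0,255))
    for y in range((v//20+1)*20,v+h,20):
        cv2.line(c,(0,int((y-v)*k)),(6,int((y-v)*k)),(0,0,255),1);cv2.putText(c,str(y),(8,int((y-v)*k)+4),0,.35,(0,0,255))
    return c
a=np.hstack([crop(s,265,20,160,120*5//4,400,375)[:300*5//4],crop(t,325,115,160,150,400,375)])
b=np.hstack([crop(s,160,230,160,90,400,225),crop(t,140,180,160,90,400,225)])
cv2.imwrite("pics/z.png",np.vstack([a,b]))
E
```

```text
(no output)
```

View pics/z.png

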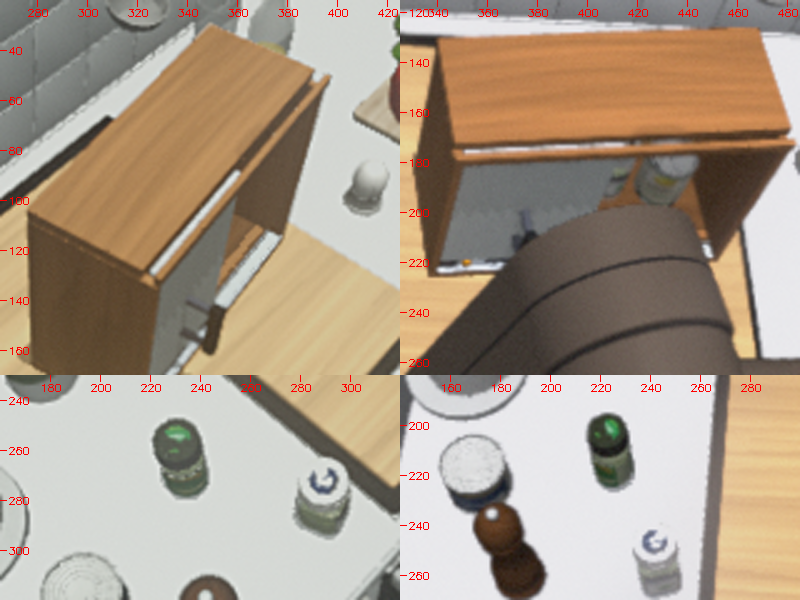

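The cap top centre is at side (231,254) / top (223,200), and the cupboard's roof corners are clear in both views. I'll triangulate from these.

```bash
cat > h.py <<'E'
import cv2,numpy as np
from scipy.spatial.transform import Rotation as R
from scipy.optimize import least_squares
C={"side":dict(mtx=np.array([[397.27467784,0,283.29950685],[0,397.27467784,207.75068843],[0,0,1]]),d=np.array([-0.09260079,0,0,0,0]),p=np.array([0.25333731,0.44382148,0.94653484]),q=[-0.34592672,0.90300049,-0.23713151,0.09323881]),
"top":dict(mtx=np.array([[482.761586,0,280.50123045],[0,482.761586,206.56333902],[0,0,1]]),d=np.array([-0.13288535,0,0,0,0]),p=np.array([-0.05579793,0.0850683,1.22785458]),q=[0.70287851,-0.66453919,0.17814443,-0.18059355])}
def proj(n,P):
    c=C[n];r=R.from_quat(c["q"]).inv();P=np.atleast_2d(np.array(P,float))
    return cv2.projectPoints(r.apply(P-c["p"]),np.zeros(3),np.zeros(3),c["mtx"],c["d"])[0][:,0]
def tri(ps,pt):
    f=lambda x:np.r_[proj("side",x)[0]-ps,proj("top",x)[0]-pt]
    s=least_squares(f,[.6,.2,.1]);return s.x,np.abs(s.fun).max()
def onz(n,uv,z):
    c=C[n];u=cv2.undistortPoints(np.array([[uv]],float),c["mtx"],c["d"])[0,0]
    d=R.from_quat(c["q"]).apply([*u,1]);return c["p"]+d*(z-c["p"][2])/d[2]
E
python3 - <<'E'
from h import *
np.set_printoptions(precision=4,suppress=True)
for k,a,b in [("jar cap",(231.2,253.5),(222.8,201)),("white cap",(289.5,270.5),(242.5,247)),("mill",(244,316),(178.5,240)),("tin",(193,314),(170,215)),
 ("FL",(326,134),(348,178)),("FR",(396,51),(483,172)),("BL",(276,105),(340,131)),("BR",(348,31),(468,126)),("botFL",(321,185),(337,225))]:
    print(k,*tri(a,b))
obs=[("side",(-.077,.17,.251),(326,134)),("top",(-.077,.17,.251),(348,178)),("side",(-.077,-.17,.251),(396,51)),("top",(-.077,-.17,.251),(483,172)),
("side",(.0725,.17,.251),(276,105)),("top",(.0725,.17,.251),(340,131)),("side",(.0725,-.17,.251),(348,31)),("top",(.0725,-.17,.251),(468,126)),("side",(-.0725,.17,0),(321,185)),("top",(-.0725,.17,0),(337,225))]
def f(x):
    r=R.from_euler("z",x[3]);return np.r_[tuple(proj(n,r.apply(l)+x[:3])[0]-uv for n,l,uv in obs)]
s=least_squares(f,[.7,0,0,0]);print(s.x,s.fun)
E
```

```text
jar cap [0.5816 0.2622 0.1094] 0.045082254857049975
white cap [0.4596 0.1988 0.0902] 0.21335796489594827
mill [0.4463 0.3512 0.1495] 1.7512792785541365
tin [0.562  0.4133 0.0515] 0.2327729229085378
FL [ 0.5765 -0.0526  0.2547] 1.292335637664877
FR [ 0.6108 -0.3876  0.2658] 0.6467950556138362
BL [ 0.7111 -0.034   0.2661] 0.6479465356352989
BR [ 0.7562 -0.3726  0.2621] 0.7527274358828038
botFL [ 0.5664 -0.0525  0.0425] 1.3170375479394352
[ 0.6687 -0.2148  0.0091  0.1185] [ 1.8813 -2.3073  0.9182  1.6933 -0.2586 -0.0346  0.8496  1.5072 -2.2377
 -1.4407  0.8479 -0.7362 -1.3061 -1.1563  0.2009 -0.0776 -2.7849  5.2359
 -0.0762  0.9429]
```

```bash
cat >> h.py <<'E'
def Rt(pitch,yaw):  # pitch = degrees below horizontal, yaw rad
    s,c=np.sin(np.radians(pitch)),np.cos(np.radians(pitch))
    return R.from_euler("z",yaw)*R.from_matrix(np.array([[s,0,c],[0,-1,0],[c,0,-s]]))
def go(p0,q0,p1,R1):
    "delta in tool units of start frame and rotvec units"
    R0=q0 if isinstance(q0,R) else R.from_quat(q0)
    return R0.inv().apply(np.array(p1)-p0)/.03, np.degrees((R0.inv()*R1).as_rotvec())/5
E
python3 - <<'E'
from h import *
np.set_printoptions(precision=4,suppress=True)
obs=[("side",(-.077,.17,.251),(326,134)),("top",(-.077,.17,.251),(348,178)),("side",(-.077,-.17,.251),(396,51)),("top",(-.077,-.17,.251),(483,172)),
("side",(.0725,.17,.251),(276,105)),("top",(.0725,.17,.251),(340,131)),("side",(.0725,-.17,.251),(348,31)),("top",(.0725,-.17,.251),(468,126)),("top",(-.0725,.17,0),(337,225))]
def f(x,o=obs):
    r=R.from_euler("z",x[3]);return np.r_[tuple(proj(n,r.apply(l)+x[:3])[0]-uv for n,l,uv in o)]
s=least_squares(f,[.7,0,0,0]);print(s.x,s.fun.round(1))
x=s.x;r=R.from_euler("z",x[3])
for lx in(-.095,-.102,-.108):
    for uv in((352,142),(350.3,151.5),(348,161)):
        c=C["side"];u=cv2.undistortPoints(np.array([[uv]],float),c["mtx"],c["d"])[0,0]
        d=r.inv().apply(R.from_quat(c["q"]).apply([*u,1]));o=r.inv().apply(c["p"]-x[:3]);print(lx,uv,o+d*(lx-o[0])/d[0])
h=[-.102,.075,.10]
print("handle guess",r.apply(h)+x[:3])
from plant import ctrl
st=ctrl.get_state();R1=Rt(45,x[3]);H=r.apply(h)+x[:3]
pre=H-.10*R1.apply([0,0,1]);print("pre",pre,go(st["eef_pos"],st["tcp_rot"],pre,R1))
E
```

```text
[ 0.6681 -0.2132  0.0088  0.1155] [ 1.4 -1.7  0.1  1.7 -0.3  0.5  0.2  1.9 -2.6 -1.   0.3 -0.7 -1.3 -0.7
 -0.2  0.3 -0.7  1. ]
-0.095 (352, 142) [-0.095   0.0517  0.1103]
-0.095 (350.3, 151.5) [-0.095   0.0483  0.0656]
-0.095 (348, 161) [-0.095   0.0494  0.0227]
-0.102 (352, 142) [-0.102   0.0705  0.1343]
-0.102 (350.3, 151.5) [-0.102   0.0672  0.0909]
-0.102 (348, 161) [-0.102   0.0683  0.0492]
-0.108 (352, 142) [-0.108   0.0866  0.1549]
-0.108 (350.3, 151.5) [-0.108   0.0834  0.1126]
-0.108 (348, 161) [-0.108   0.0845  0.072 ]
handle guess [ 0.5582 -0.1505  0.1088]
pre [ 0.4879 -0.1586  0.1795] (array([ 13.0848, -11.4704,   1.7141]), array([-1.2356,  8.9439,  2.9161]))
```

{"method": "send_rows", "body": {"translation": [[0.96,-0.99,-0.05],[0.96,-0.99,-0.05],[0.96,-0.99,-0.05],[0.96,-0.99,-0.05],[0.96,-0.99,-0.05]], "rotation": [[0,0,0],[0,0,0],[0,0,0],[0,0,0],[0,0,0]], "grip": [85,85,85,85,85]}}

```text
time: 0.72
eef_pos: [0.3313, -0.4323, 0.2383]
tcp_rot: [0.982, 0.191, -0.0, -0.0]
contact_force: [-0.0, 0.0, 0.2]
opening: 0.995
```

{"method": "send_rows", "body": {"translation": [[0.96,-0.99,-0.05],[0.96,-0.99,-0.05],[0.96,-0.99,-0.05],[0.96,-0.99,-0.05],[0.96,-0.99,-0.05]], "rotation": [[0,0,0],[0,0,0],[0,0,0],[0,0,0],[0,0,0]], "grip": [85,85,85,85,85]}}

```text
time: 1.35
eef_pos: [0.4089, -0.2407, 0.2459]
tcp_rot: [0.982, 0.191, -0.0, -0.0]
contact_force: [0.9, -0.3, 0.1]
opening: 0.997
```

{"method": "send_rows", "body": {"translation": [[0.5,-0.99,-0.05],[0.5,-0.99,-0.05],[0,0,0],[0,0,0],[0,0,0]], "rotation": [[-0.14,0.99,0.32],[-0.14,0.99,0.32],[-0.14,0.99,0.32],[-0.14,0.99,0.32],[-0.14,0.99,0.32]], "grip": [85,85,85,85,85]}}

```text
time: 1.98
eef_pos: [0.415, -0.1757, 0.25]
tcp_rot: [0.969, 0.118, 0.217, -0.011]
contact_force: [-0.0, -0.2, 0.4]
opening: 0.996
```

{"method": "send_rows", "body": {"translation": [[0,0,0],[0,0,0],[0,0,0],[0,0,0],[0,0,0]], "rotation": [[-0.14,0.99,0.32],[-0.14,0.99,0.32],[-0.14,0.99,0.32],[-0.14,0.99,0.32],[0,0,0]], "grip": [85,85,85,85,85]}}

```text
time: 2.6
eef_pos: [0.4141, -0.1757, 0.2486]
tcp_rot: [0.923, 0.054, 0.38, -0.02]
contact_force: [0.8, 0.2, -0.4]
opening: 0.994
```

```bash
cat >> h.py <<'E'
def crop(im,u,v,w,h,W,H):
    c=cv2.resize(im[v:v+h,u:u+w],(W,H),interpolation=cv2.INTER_CUBIC);k=W/w
    for x in range((u//10+1)*10,u+w,10):
        cv2.line(c,(int((x-u)*k),0),(int((x-u)*k),6),(0,0,255),1);cv2.putText(c,str(x),(int((x-u)*k)-10,16),0,.35,(0,0,255))
    for y in range((v//10+1)*10,v+h,10):
        cv2.line(c,(0,int((y-v)*k)),(6,int((y-v)*k)),(0,0,255),1);cv2.putText(c,str(y),(8,int((y-v)*k)+4),0,.35,(0,0,255))
    return c
def look(name,cs,ct):
    from plant import ctrl,eyes
    np.set_printoptions(precision=4,suppress=True)
    st=ctrl.get_state();print({k:st[k] for k in("time","qpos","eef_pos","tcp_rot","contact_force","opening")})
    print("proj tcp",proj("side",st["eef_pos"]),proj("top",st["eef_pos"]))
    a=[]
    for n,c in(("side",cs),("top",ct)):
        im=eyes.read_camera(n)["image"];cv2.imwrite(f"pics/{name}_{n}_full.png",im);a.append(crop(im,*c,400,400*c[3]//c[2]))
    h=min(a[0].shape[0],a[1].shape[0]);cv2.imwrite(f"pics/{name}.png",np.hstack([a[0][:h],a[1][:h]]))
    return st
E
python3 -c "
from h import *
look('a',(265,20,180,230),(300,110,180,230))"
```

```text
{'time': 2.6, 'qpos': array([-1.0162, -0.6046,  2.4574,  0.8162,  1.0621,  0.1049]), 'eef_pos': array([ 0.4141, -0.1757,  0.2486]), 'tcp_rot': array([ 0.9231,  0.0544,  0.3802, -0.0204]), 'contact_force': array([ 0.8487,  0.2371, -0.3995]), 'opening': 0.9942967342601982}
proj tcp [[415.1151 140.9318]] [[402.455  244.2749]]
```

View pics/a.png

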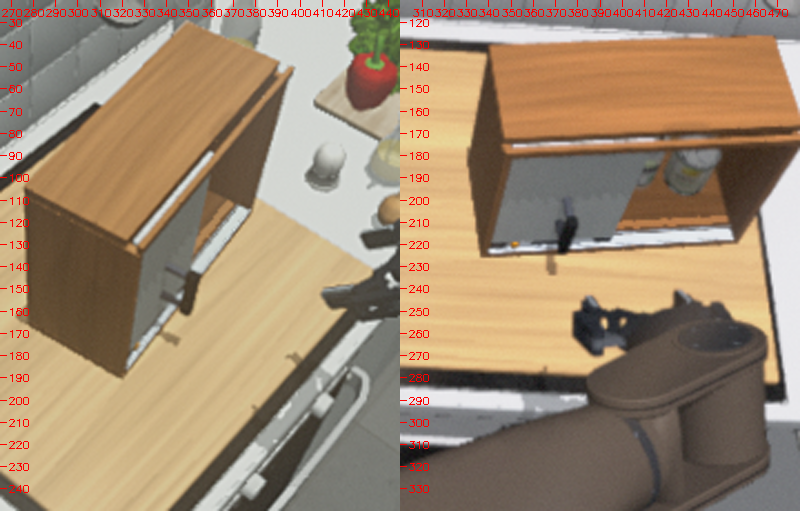

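The handle bar runs from side (352.5,141.5) to (348.3,161.8), and in the top view from (376.5,202.3) to (373.4,223.4). The gripper is at about (385,245) in the top view, and nothing hides the cupboard front. I'll triangulate the handle and refit the cupboard.

```bash
python3 - <<'E'
from h import *
from plant import ctrl
np.set_printoptions(precision=4,suppress=True)
obs=[("side",(-.077,.17,.251),(326.7,134.8)),("top",(-.077,.17,.251),(347.3,179)),("side",(-.077,-.17,.251),(396.9,50.6)),("top",(-.077,-.17,.251),(482.5,172.5)),
("side",(.0725,.17,.251),(276,105)),("top",(.0725,.17,.251),(340,131)),("side",(.0725,-.17,.251),(348,31)),("top",(.0725,-.17,.251),(468,126)),("top",(-.0725,.17,0),(339,225.7)),("side",(-.0725,.17,0),(320.4,189.7)),("top",(-.0725,-.17,0),(451.7,219.4))]
def f(x,o=obs):
    r=R.from_euler("z",x[3]);return np.r_[tuple(proj(n,r.apply(l)+x[:3])[0]-uv for n,l,uv in o)]
s=least_squares(f,[.7,0,0,0],loss="soft_l1");print(s.x,s.fun.round(1))
x=s.x;r=R.from_euler("z",x[3])
for a,b in [((352.5,141.5),(376.5,202.3)),((348.3,161.8),(373.4,223.4))]:
    p,e=tri(a,b);print("handle",p,e,"local",r.inv().apply(p-x[:3]))
np.save("cup.npy",x)
E
```

```text
[ 0.6658 -0.2126  0.0114  0.1202] [ 1.8 -2.6  0.9  1.2 -0.6  0.5  1.1  1.3 -1.9 -1.   0.1 -0.4 -0.9 -1.1
 -0.2  0.1 -2.7  0.8 -1.7  1.2 -0.2  0.4]
handle [ 0.5507 -0.132   0.1829] 2.7840665431978096 local [-0.1046  0.0938  0.1715]
handle [ 0.5529 -0.1451  0.0757] 0.7982466333758396 local [-0.104   0.0806  0.0643]
```

```bash
cat >> h.py <<'E'
def cup():
    x=np.load("cup.npy");return x[:3],R.from_euler("z",x[3]),x[3]
def plan(local,pitch,off=0.,st=None):
    "grasp point at local cupboard coords, off along tool z"
    from plant import ctrl
    st=st or ctrl.get_state();o,r,yaw=cup();R1=Rt(pitch,yaw)
    P=r.apply(local)+o+(.019+off)*R1.apply([0,0,1])
    print("target",P,"d",*go(st["eef_pos"],st["tcp_rot"],P,R1))
E
python3 - <<'E'
from h import *
np.set_printoptions(precision=3,suppress=True)
o,r,_=cup();print("side",proj("side",r.apply([[-.104,.083,z] for z in(.066,.14)])+o),"top",proj("top",r.apply([[-.104,.083,z] for z in(.066,.14)])+o))
plan([-.104,.083,.103],45,-.06);plan([-.104,.083,.103],45,0)
E
```

```text
side [[347.595 161.244]
 [351.491 143.992]] top [[372.312 223.969]
 [377.377 210.728]]
target [ 0.524 -0.146  0.143] d [ 0.128 -0.589  5.148] [0.07  0.04  0.025]
target [ 0.566 -0.141  0.101] d [ 0.135 -0.601  7.148] [0.07  0.04  0.025]
```

{"method": "send_rows", "body": {"translation": [[0.1,-0.2,1.0],[0.1,-0.2,1.0],[0.1,-0.2,1.0],[0,0,1.0],[0,0,1.0]], "rotation": [[0,0,0],[0,0,0],[0,0,0],[0,0,0],[0,0,0]], "grip": [85,85,85,85,85]}}

```text
time: 3.32
eef_pos: [0.5262, -0.1452, 0.1503]
tcp_rot: [0.923, 0.056, 0.381, -0.02]
contact_force: [-0.2, 0.3, 0.3]
opening: 0.99
```

{"method": "send_rows", "body": {"translation": [[0,0,0.6],[0,0,0.6],[0,0,0.5],[0,0,0.4],[0,0,0]], "rotation": [[0,0,0],[0,0,0],[0,0,0],[0,0,0],[0,0,0]], "grip": [85,85,85,85,85]}}

```text
time: 3.95
eef_pos: [0.5692, -0.1402, 0.1051]
tcp_rot: [0.923, 0.056, 0.381, -0.02]
contact_force: [-0.4, -0.1, 0.3]
opening: 0.994
```

```bash
python3 -c "
from h import *
look('b',(305,80,120,110),(320,150,120,110))
plan([-.104,.083,.103],45,0)"
```

```text
{'time': 3.95, 'qpos': array([-0.6247,  0.0112,  2.2999,  1.2228,  0.529 , -0.1826]), 'eef_pos': array([ 0.5692, -0.1402,  0.1051]), 'tcp_rot': array([ 0.9228,  0.0558,  0.3807, -0.0203]), 'contact_force': array([-0.3861, -0.0958,  0.3296]), 'opening': 0.994439901418714}
proj tcp [[343.4484 152.2355]] [[372.9585 213.6366]]
target [ 0.5659 -0.1411  0.1009] d [-0.1851  0.005   0.0447] [0.065  0.0258 0.0291]
```

View pics/b.png

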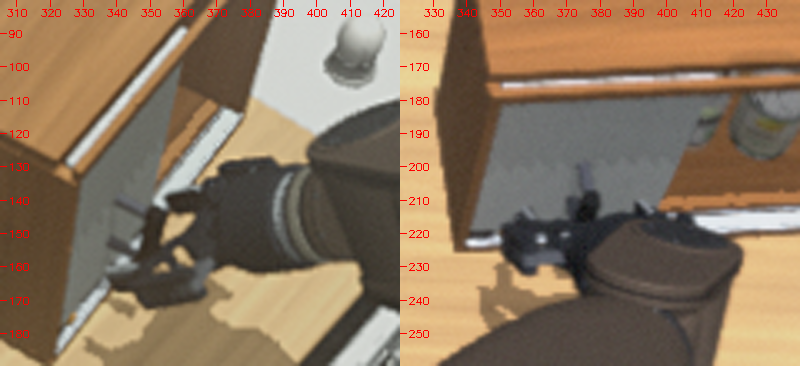

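The bar stands between the two open fingers in both views. I'll close on it.

{"method": "send_rows", "body": {"translation": [[0,0,0],[0,0,0],[0,0,0],[0,0,0],[0,0,0]], "rotation": [[0,0,0],[0,0,0],[0,0,0],[0,0,0],[0,0,0]], "grip": [0,0,0,0,0], "squeeze": 40}}

```text
time: 4.68
eef_pos: [0.5687, -0.1407, 0.1059]
tcp_rot: [0.923, 0.055, 0.381, -0.02]
contact_force: [-2.4, 0.1, 2.7]
opening: 0.16
```

{"method": "send_rows", "body": {"translation": [[0,0,0],[0,0,0],[0,0,0],[0,0,0],[0,0,0]], "rotation": [[0,0,0],[0,0,0],[0,0,0],[0,0,0],[0,0,0]], "grip": [0,0,0,0,0]}}

```text
time: 5.3
eef_pos: [0.5688, -0.1407, 0.1059]
tcp_rot: [0.923, 0.055, 0.381, -0.02]
contact_force: [-4.1, -0.3, 5.3]
opening: 0.158
```

{"method": "send_rows", "body": {"translation": [[0.12,0,-0.12],[0.12,0,-0.12],[0.12,0,-0.12],[0,0,0]], "rotation": [[0,0,0],[0,0,0],[0,0,0],[0,0,0]], "grip": [0,0,0,0]}}

```text
time: 5.8
eef_pos: [0.5685, -0.1404, 0.1209]
tcp_rot: [0.923, 0.056, 0.381, -0.02]
contact_force: [0.3, 0.4, -2.4]
opening: 0.161
```

{"method": "send_rows", "body": {"translation": [[0,0.4,0],[0,0.5,0],[0,0.5,0],[0,0,0]], "rotation": [[0,0,0],[0,0,0],[0,0,0],[0,0,0]], "grip": [0,0,0,0]}}

```text
time: 6.3
eef_pos: [0.5738, -0.1847, 0.1212]
tcp_rot: [0.923, 0.054, 0.381, -0.018]
contact_force: [1.0, -0.6, -2.8]
opening: 0.158
```

{"method": "send_rows", "body": {"translation": [[0,0.9,0],[0,0.9,0],[0,0.9,0],[0,0.8,0],[0,0.3,0]], "rotation": [[0,0,0],[0,0,0],[0,0,0],[0,0,0],[0,0,0]], "grip": [0,0,0,0,0]}}

```text
time: 6.92
eef_pos: [0.587, -0.2965, 0.1216]
tcp_rot: [0.923, 0.055, 0.381, -0.02]
contact_force: [0.8, 2.1, -2.5]
opening: 0.16
```

{"method": "send_rows", "body": {"translation": [[-0.12,0,0.12],[-0.12,0,0.12],[-0.1,0,0.1],[0,0,0]], "rotation": [[0,0,0],[0,0,0],[0,0,0],[0,0,0]], "grip": [0,0,0,0]}}

```text
time: 7.42
eef_pos: [0.5868, -0.2947, 0.1067]
tcp_rot: [0.923, 0.055, 0.381, -0.02]
contact_force: [1.7, -0.3, -2.4]
opening: 0.154
```

{"method": "send_rows", "body": {"translation": [[-0.05,0.15,0.05],[0,0,0],[0,0,0],[0,0,0],[0,0,0]], "rotation": [[0,0,0],[0,0,0],[0,0,0],[0,0,0],[0,0,0]], "grip": [0,0,60,60,60]}}

```text
time: 8.05
eef_pos: [0.5876, -0.3003, 0.1055]
tcp_rot: [0.923, 0.055, 0.381, -0.019]
contact_force: [0.1, 0.4, -0.4]
opening: 0.702
```

{"method": "send_rows", "body": {"translation": [[0,0,-0.5],[0,0,-1],[0,0,-1],[0,0,-1],[0.6,0,-0.6]], "rotation": [[0,0,0],[0,0,0],[0,0,0],[0,0,0],[0,0,0]], "grip": [60,60,60,60,85]}}

```text
time: 8.68
eef_pos: [0.5122, -0.3083, 0.2058]
tcp_rot: [0.923, 0.054, 0.381, -0.02]
contact_force: [0.4, -0.9, -0.3]
opening: 0.891
```

{"method": "send_rows", "body": {"translation": [[0.6,0,-0.6],[0.6,-0.5,-0.6],[0.1,-1,0.1],[0.1,-1,0.1],[0.1,-1,0.1]], "rotation": [[0,0,0],[0,0,0],[0,0,0],[0,0,0],[0,0,0]], "grip": [85,85,85,85,85]}}

```text
time: 9.3
eef_pos: [0.5137, -0.2014, 0.256]
tcp_rot: [0.923, 0.055, 0.381, -0.019]
contact_force: [-0.3, 0.5, 0.6]
opening: 0.995
```

{"method": "send_rows", "body": {"translation": [[0.1,-1,0.1],[0.1,-1,0.1],[0.1,-1,0.1],[0.1,-1,0.1],[0.1,-1,0.1]], "rotation": [[0,0,0],[0,0,0],[0,0,0],[0,0,0],[0,0,0]], "grip": [85,85,85,85,85]}}

```text
time: 9.93
eef_pos: [0.5173, -0.05, 0.2551]
tcp_rot: [0.923, 0.055, 0.382, -0.019]
contact_force: [0.1, -1.0, -0.7]
opening: 0.996
```

{"method": "send_rows", "body": {"translation": [[0.1,-1,0.1],[0.1,-1,0.1],[0.1,-1,0.1],[0.1,-1,0.1],[0.1,-1,0.1]], "rotation": [[0,0,0],[0,0,0],[0,0,0],[-0.49,0,0.49],[-0.49,0,0.49]], "grip": [85,85,85,85,85]}}

```text
time: 10.55
eef_pos: [0.5212, 0.0881, 0.253]
tcp_rot: [0.925, 0.009, 0.379, 0.0]
contact_force: [-0.4, -1.1, -0.5]
opening: 0.996
```

```bash
python3 - <<'E'
from h import *
st=look('c',(180,200,180,160),(150,160,180,160))
x=np.load("cup.npy");x[3]=.1165;np.save("cup.npy",x)
J=np.array([.5816,.2622,.075]);R1=Rt(45,0);z=R1.apply([0,0,1])
for off in(-.12,-.07,0): print(J+z*(.019+off),*go(st["eef_pos"],st["tcp_rot"],J+z*(.019+off),R1))
E
```

```text
{'time': 10.55, 'qpos': array([-0.0422, -0.4454,  2.3543,  0.0824,  0.4572,  1.4498]), 'eef_pos': array([0.5212, 0.0881, 0.253 ]), 'tcp_rot': array([0.9254, 0.0091, 0.379 , 0.0001]), 'contact_force': array([-0.3879, -1.1187, -0.5492]), 'opening': 0.9959753635877742}
proj tcp [[303.5345 186.3127]] [[288.0113 196.4291]]
[0.5102 0.2622 0.1464] [-2.6566 -5.8346  2.3147] [-0.0785  0.091   0.1935]
[0.5455 0.2622 0.1111] [-2.6434 -5.8231  3.9812] [-0.0785  0.091   0.1935]
[0.595  0.2622 0.0616] [-2.625  -5.8069  6.3144] [-0.0785  0.091   0.1935]
```

View pics/c.png

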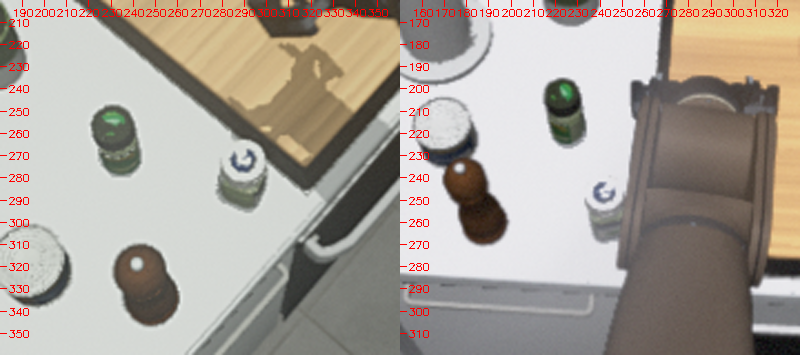

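The jar is where it was. I'll turn the tool slightly so the wrist stays clear of the mill, move over, then look at the numbers.

{"method": "send_rows", "body": {"translation": [[0,-0.9,0],[0,-0.9,0],[0,-0.9,0],[0,-0.9,0],[0,-0.9,0]], "rotation": [[0.35,0,-0.35],[0.35,0,-0.35],[0.35,0,-0.35],[0,0,0],[0,0,0]], "grip": [85,85,85,85,85]}}

```text
time: 11.28
eef_pos: [0.5087, 0.2211, 0.2519]
tcp_rot: [0.923, 0.069, 0.377, -0.025]
contact_force: [0.4, -0.2, -0.4]
opening: 0.996
```

```bash
python3 - <<'E'
from h import *
from plant import ctrl
np.set_printoptions(precision=3,suppress=True)
st=ctrl.get_state();print(st["eef_pos"],st["qpos"])
J=np.array([.5816,.2622,.08]);R1=Rt(45,.15);z=R1.apply([0,0,1])
for off in(-.12,-.07,0): print(J+z*(.019+off),*go(st["eef_pos"],st["tcp_rot"],J+z*(.019+off),R1))
E
```

```text
[0.509 0.221 0.252] [ 0.267 -0.345  2.288 -0.211  0.436  1.844]
[0.511 0.252 0.151] [-2.18  -1.013  2.545] [0.074 0.116 0.027]
[0.546 0.257 0.116] [-2.163 -1.024  4.211] [0.074 0.116 0.027]
[0.595 0.264 0.067] [-2.14  -1.039  6.544] [0.074 0.116 0.027]
```

{"method": "send_rows", "body": {"translation": [[-0.72,-0.34,0.6],[-0.72,-0.34,0.6],[-0.72,-0.34,0.6],[0,0,0.7],[0,0,0.8]], "rotation": [[0,0.1,0],[0,0,0],[0,0,0],[0,0,0],[0,0,0]], "grip": [85,85,85,85,85]}}

```text
time: 11.9
eef_pos: [0.5247, 0.2589, 0.1437]
tcp_rot: [0.924, 0.066, 0.375, -0.017]
contact_force: [0.5, -0.4, -0.4]
opening: 1.0
```

{"method": "send_rows", "body": {"translation": [[0,0,0.9],[0,0,0.9],[0,0,0.8],[0,0,0.6],[0,0,0]], "rotation": [[0,0,0],[0,0,0],[0,0,0],[0,0,0],[0,0,0]], "grip": [85,85,85,85,85]}}

```text
time: 12.52
eef_pos: [0.5864, 0.2808, 0.0923]
tcp_rot: [0.929, 0.059, 0.366, 0.003]
contact_force: [-0.4, 0.3, 0.6]
opening: 0.993
```

{"method": "send_rows", "body": {"translation": [[0,0,0],[0,0,0],[0,0,0],[0,0,0],[0,0,0]], "rotation": [[0,0,0],[0,0,0],[0,0,0],[0,0,0],[0,0,0]], "grip": [0,0,0,0,0], "squeeze": 30}}

```text
time: 13.15
eef_pos: [0.5861, 0.2825, 0.0934]
tcp_rot: [0.928, 0.06, 0.367, 0.002]
contact_force: [-0.7, -1.8, 3.3]
opening: 0.491
```

```bash
python3 -c "
from h import *
look('d',(180,200,180,160),(150,160,180,160))"
```

```text
{'time': 13.15, 'qpos': array([ 0.375 ,  0.1763,  2.1331, -1.1136,  0.2379,  2.8381]), 'eef_pos': array([0.5861, 0.2825, 0.0934]), 'tcp_rot': array([0.9285, 0.0598, 0.3666, 0.0017]), 'contact_force': array([-0.6893, -1.7986,  3.2576]), 'opening': 0.49086036098567976}
proj tcp [[224.3899 260.9988]] [[216.102  202.1774]]
```

View pics/d.png

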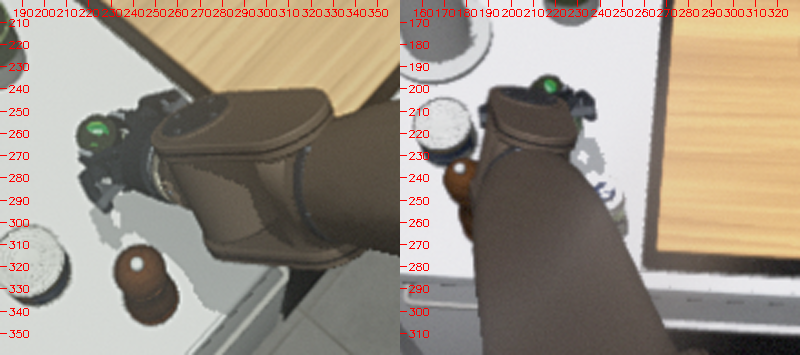

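The grasp came out wrong. The arm stopped at its wrist limits (q5 about 0.24, q6 about 2.84), so the fingers hold only the cap and have pushed the jar about 20 mm to the left. The jar's cap is at about side (224,259). I'll let go, back off and plan with a kinematic model.

{"method": "send_rows", "body": {"translation": [[0,0,0],[0,0,0],[0,0,0],[0,0,0]], "rotation": [[0,0,0],[0,0,0],[0,0,0],[0,0,0]], "grip": [85,85,85,85]}}

```text
time: 13.75
eef_pos: [0.5853, 0.2824, 0.0921]
tcp_rot: [0.929, 0.06, 0.366, 0.002]
contact_force: [0.3, -0.2, 0.0]
opening: 0.998
```

{"method": "send_rows", "body": {"translation": [[0.2,0,-0.5],[0.2,0,-0.8],[0.3,0,-0.9],[0.4,0,-0.9],[0,0,0]], "rotation": [[0,0,0],[0,0,0],[0,0,0],[0,0,0],[0,0,0]], "grip": [85,85,85,85,85]}}

```text
time: 14.38
eef_pos: [0.5472, 0.2832, 0.1861]
tcp_rot: [0.928, 0.06, 0.368, 0.0]
contact_force: [0.8, 0.4, -0.1]
opening: 0.997
```

```bash
cat > kin.py <<'E'
from h import *
S=[([-1.33602,.28719,1.57817,0,1.27861,-.15],[.25323,-.62499,.22993],[.98155,.1912,-.00006,-.00119]),
([-1.0162,-.6046,2.4574,.8162,1.0621,.1049],[.4141,-.1757,.2486],[.9231,.0544,.3802,-.0204]),
([-.6247,.0112,2.2999,1.2228,.529,-.1826],[.5692,-.1402,.1051],[.9228,.0558,.3807,-.0203]),
([-.0422,-.4454,2.3543,.0824,.4572,1.4498],[.5212,.0881,.253],[.9254,.0091,.379,.0001]),
([.375,.1763,2.1331,-1.1136,.2379,2.8381],[.5861,.2825,.0934],[.9285,.0598,.3666,.0017])]
def fk(q,k):
    E=R.from_euler
    s=k[7:11]
    A=E("z",q[0]+k[6]);p=A.apply([k[0],0,k[1]])
    A=A*E("y",q[1]);p=p+A.apply([0,0,k[2]])
    A=A*E("y",q[2]);p=p+A.apply([k[3],0,k[4]])
    A=A*E("z",q[3])*E("y",q[4]);p=p+A.apply([0,0,k[5]])
    return p,A*E("z",q[5]+k[7])
def res(k):
    o=[]
    for q,p,r in S:
        P,A=fk(q,k);o+=[*(P-p),*(.3*(A.inv()*R.from_quat(r)).as_rotvec())]
    return np.array(o)
def fit():
    b=None
    for y0 in(0,1.57,-1.57):
        for y1 in(0,1.57,3.14,-1.57):
            s=least_squares(res,[0,.3,.4,0,.4,.2,y0,y1])
            if b is None or s.cost<b.cost:b=s
    return b
LO=np.array([-2.77,-.9,.21,-1.53,.24,-2.84]);HI=np.array([2.77,2.22,2.48,4.67,2.81,2.84])
K=None
def ik(p,Rw,q0,k):
    f=lambda q:np.r_[fk(q,k)[0]-p,.3*(fk(q,k)[1].inv()*Rw).as_rotvec()]
    s=least_squares(f,np.clip(q0,LO+.02,HI-.02),bounds=(LO,HI));return s.x,np.abs(s.fun).max()
E
python3 - <<'E'
from kin import *
st=look('e',(180,200,180,160),(150,160,180,160))
b=fit();print("fit",b.x,np.abs(b.fun).max());np.save("kin.npy",b.x)
E
```

```text
{'time': 14.375, 'qpos': array([ 0.4073, -0.0559,  2.1726, -0.6765,  0.3783,  2.402 ]), 'eef_pos': array([0.5472, 0.2832, 0.1861]), 'tcp_rot': array([0.9278, 0.0596, 0.3684, 0.0005]), 'contact_force': array([ 0.764 ,  0.4012, -0.1065]), 'opening': 0.9966173332673728}
proj tcp [[231.1662 256.172 ]] [[210.1028 197.1528]]
fit [-0.0071  0.3031  0.4384  0.0454  0.5931  0.2852  0.1468  1.6843] 0.031001637098307902
```

View pics/e.png

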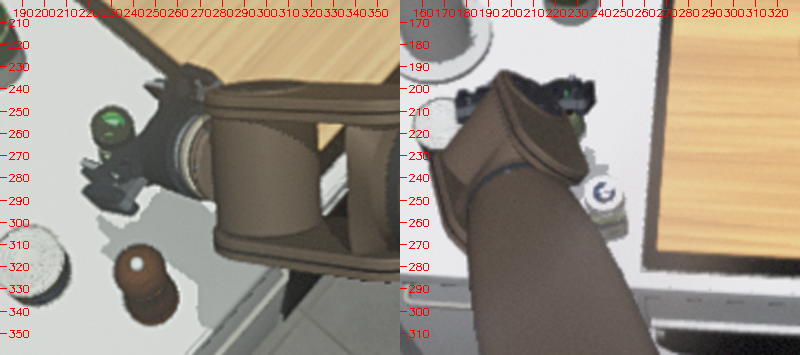

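```bash
sed -i 's/^(\[.375,.1763/([.4073,-.0559,2.1726,-.6765,.3783,2.402],[.5472,.2832,.1861],[.9278,.0596,.3684,.0005]),\n&/; s/^\[.375/&/; s/p=A.apply(\[k\[0\],0,k\[1\]\])/p=A.apply([k[0],k[8],k[1]])/; s/\[0,.3,.4,0,.4,.2,y0,y1\]/[0,.3,.4,0,.4,.2,y0,y1,.1]/' kin.py
sed -i 's/^(\[.4073/([.4073/' kin.py
python3 - <<'E'
from kin import *
np.set_printoptions(precision=3,suppress=True)
b=fit();print("fit",b.x,np.abs(b.fun).max());np.save("kin.npy",b.x);k=b.x
print("jar",tri((230,256.2),(223.2,202)))
J=np.array([.579,.263,.08])
from plant import ctrl
q0=ctrl.get_state()["qpos"]
for pitch in(45,50,55):
  for yaw in(.15,.4,.6,.8,1.0):
    R1=Rt(pitch,yaw);z=R1.apply([0,0,1])
    best=min((ik(J+.019*z,R1,s,k) for s in(q0,[.2,.1,2.1,1,.5,.2],[.2,.1,2.1,3,.5,-1],[.2,.1,2.1,0,.5,1.2])),key=lambda t:t[1])
    print(pitch,yaw,best[0],round(best[1],4))
E
```

```text
fit [ 0.     0.24   0.443  0.021  0.572  0.249 -0.     1.571  0.101] 5.8374928801174786e-05
jar (array([0.587, 0.264, 0.091]), np.float64(0.6026497745935728))
45 0.15 [ 0.366  0.237  2.167  4.475  0.24  -2.748] 0.0231
45 0.4 [ 0.169  0.2    2.211  1.819  0.24  -0.416] 0.0197
45 0.6 [ 0.154  0.202  2.186  1.509  0.311 -0.261] 0.0
45 0.8 [ 0.096  0.223  2.159  1.364  0.487 -0.308] 0.0
45 1.0 [ 0.051  0.259  2.114  1.242  0.653 -0.374] 0.0
50 0.15 [ 0.332  0.212  2.106 -0.713  0.24   2.416] 0.0139
50 0.4 [0.197 0.187 2.14  0.792 0.24  0.631] 0.0139
50 0.6 [0.167 0.201 2.151 1.114 0.305 0.136] 0.0
50 0.8 [ 0.116  0.221  2.127  1.119  0.469 -0.061] 0.0
50 1.0 [ 0.075  0.253  2.087  1.069  0.626 -0.199] 0.0
55 0.15 [ 0.299  0.215  2.101 -0.373  0.24   2.057] 0.0012
55 0.4 [0.231 0.202 2.118 0.422 0.24  1.021] 0.0006
55 0.6 [0.181 0.207 2.113 0.766 0.343 0.484] 0.0
55 0.8 [0.136 0.224 2.092 0.875 0.479 0.185] 0.0
55 1.0 [ 0.099  0.252  2.057  0.887  0.619 -0.017] 0.0
```

```bash
python3 - <<'E'
from kin import *
np.set_printoptions(precision=2,suppress=True)
k=np.load("kin.npy");J=np.array([.583,.264,.078]);o,r,yw=cup()
s0=[.1,.2,2.1,1.3,.5,-.3]
def t(G,pitch,yaw,s):
    R1=Rt(pitch,yaw);z=R1.apply([0,0,1])
    return min((ik(G+.019*z,R1,x,k) for x in(s,[-.4,.2,2.1,2,.5,-1],[-.2,.2,2.1,1,.5,0])),key=lambda a:a[1])
for pitch in(35,40,45):
  for yaw in(.9,1.05,1.2):
    for off in (-.12,0):
        R1=Rt(pitch,yaw);a=t(J+off*R1.apply([0,0,1]),pitch,yaw,s0);print("pick",pitch,yaw,off,a[0],a[1].round(4))
  for dy in(0.,.25,.45):
    for lx,lz in((-.22,.15),(-.02,.095)):
      a=t(o+r.apply([lx,.0825,lz]),pitch,yw+dy,s0);print("place",pitch,dy,lx,a[0],a[1].round(4))
E
```

```text
pick 35 0.9 -0.12 [-0.15 -0.03  2.35  1.37  0.81 -0.5 ] 0.0
pick 35 0.9 0 [ 0.03  0.28  2.18  1.65  0.68 -0.69] 0.0
pick 35 1.05 -0.12 [-0.2   0.05  2.27  1.27  0.95 -0.55] 0.0
pick 35 1.05 0 [-0.    0.31  2.13  1.49  0.79 -0.67] 0.0
pick 35 1.2 -0.12 [-0.22  0.13  2.18  1.17  1.07 -0.59] 0.0
pick 35 1.2 0 [-0.02  0.35  2.08  1.36  0.91 -0.67] 0.0
place 35 0.0 -0.22 [-0.93 -0.26  2.48  1.21  0.86 -0.32] 0.0199
place 35 0.0 -0.02 [-0.55  0.21  2.19  1.74  0.54 -0.62] 0.0
place 35 0.25 -0.22 [-1.   -0.22  2.48  1.17  1.06 -0.51] 0.0012
place 35 0.25 -0.02 [-0.61  0.26  2.13  1.48  0.75 -0.58] 0.0
place 35 0.45 -0.22 [-1.02 -0.13  2.4   1.07  1.2  -0.61] 0.0
place 35 0.45 -0.02 [-0.65  0.31  2.05  1.32  0.91 -0.6 ] 0.0
pick 40 0.9 -0.12 [-0.11 -0.05  2.31  1.22  0.77 -0.33] 0.0
pick 40 0.9 0 [ 0.05  0.26  2.15  1.49  0.61 -0.53] 0.0
pick 40 1.05 -0.12 [-0.16  0.02  2.24  1.15  0.9  -0.41] 0.0
pick 40 1.05 0 [ 0.02  0.29  2.11  1.36  0.74 -0.54] 0.0
pick 40 1.2 -0.12 [-0.18  0.1   2.15  1.08  1.03 -0.47] 0.0
pick 40 1.2 0 [-0.    0.33  2.06  1.25  0.85 -0.57] 0.0
place 40 0.0 -0.22 [-0.9
[... 371 characters left out ...]
07 -0.06  2.26  1.05  0.74 -0.15] 0.0
pick 45 0.9 0 [ 0.07  0.25  2.13  1.31  0.57 -0.34] 0.0
pick 45 1.05 -0.12 [-0.11  0.01  2.2   1.02  0.87 -0.26] 0.0
pick 45 1.05 0 [ 0.04  0.28  2.09  1.22  0.69 -0.39] 0.0
pick 45 1.2 -0.12 [-0.14  0.08  2.13  0.97  0.99 -0.35] 0.0
pick 45 1.2 0 [ 0.02  0.32  2.04  1.13  0.81 -0.45] 0.0
place 45 0.0 -0.22 [-0.87 -0.33  2.48  0.97  0.79 -0.07] 0.0068
place 45 0.0 -0.02 [-0.51  0.19  2.13  1.28  0.45 -0.15] 0.0
place 45 0.25 -0.22 [-0.93 -0.26  2.44  0.97  0.98 -0.3 ] 0.0
place 45 0.25 -0.02 [-0.57  0.23  2.08  1.17  0.67 -0.28] 0.0
place 45 0.45 -0.22 [-0.95 -0.18  2.38  0.91  1.11 -0.44] 0.0
place 45 0.45 -0.02 [-0.6   0.28  2.02  1.09  0.83 -0.37] 0.0
```

The kinematic model now reproduces the recorded poses to 0.06 mm. Picking at 40° pitch with yaw about 1.05 is well inside the joint ranges and clears the white jar to the side.

```bash
cat >> kin.py <<'E'
def rows(p0,R0,p1,R1,n=None):
    "n rows, straight line and constant body rotation"
    rv=(R0.inv()*R1).as_rotvec();d=np.array(p1)-p0
    n=n or int(np.ceil(max(np.abs(np.degrees(rv)/5).max()*1.02,np.linalg.norm(d)/.029)))
    k=np.load("kin.npy")
    for i in range(n):
        Ri=R0*R.from_rotvec(rv*i/n);print(i,(Ri.inv().apply(d/n)/.03).round(2),(np.degrees(rv/n)/5).round(2))
def safe(p0,R0,p1,R1,q,m=8):
    k=np.load("kin.npy");rv=(R0.inv()*R1).as_rotvec();mg=9;w=0
    for t in np.linspace(0,1,m):
        q,e=ik(np.array(p0)+t*(np.array(p1)-p0),R0*R.from_rotvec(rv*t),q,k);mg=min(mg,(q-LO).min(),(HI-q).min());w=max(w,e)
    print("err",round(w,4),"margin",round(mg,3),"qend",q.round(2));return q
E
python3 - <<'E'
from kin import *
from plant import ctrl
np.set_printoptions(precision=3,suppress=True)
st=ctrl.get_state();p0=st["eef_pos"];R0=R.from_quat(st["tcp_rot"]);R1=Rt(40,1.05);z=R1.apply([0,0,1])
G=np.array([.583,.264,.078]);up=np.array([.5445,.197,.21]);pre=G-.101*z;fin=G+.019*z
q=safe(p0,R0,up,R1,st["qpos"]);q=safe(up,R1,pre,R1,q);q=safe(pre,R1,fin,R1,q)
rows(p0,R0,up,R1);print(go(up,R1,pre,R1)[0],go(pre,R1,fin,R1)[0])
E
```

```text
err 0.0 margin 0.031 qend [-0.16 -0.09  2.2   1.05  0.97 -0.24]
err 0.0 margin 0.243 qend [-0.16  0.02  2.24  1.15  0.9  -0.41]
err 0.0 margin 0.243 qend [ 0.02  0.29  2.11  1.36  0.74 -0.54]
0 [ 0.03  0.32 -0.09] [ 0.91  0.18 -0.79]
1 [ 0.01  0.31 -0.12] [ 0.91  0.18 -0.79]
2 [-0.01  0.3  -0.14] [ 0.91  0.18 -0.79]
3 [-0.03  0.29 -0.16] [ 0.91  0.18 -0.79]
4 [-0.04  0.27 -0.19] [ 0.91  0.18 -0.79]
5 [-0.06  0.25 -0.21] [ 0.91  0.18 -0.79]
6 [-0.07  0.23 -0.23] [ 0.91  0.18 -0.79]
7 [-0.08  0.21 -0.25] [ 0.91  0.18 -0.79]
8 [-0.09  0.18 -0.26] [ 0.91  0.18 -0.79]
[-1.715  0.002  1.435] [-0. -0.  4.]
```

{"method": "send_rows", "body": {"translation": [[0.03,0.32,-0.1],[0,0.3,-0.1],[0,0.3,-0.15],[-0.03,0.3,-0.15],[-0.04,0.27,-0.2]], "rotation": [[0.91,0.18,-0.8],[0.91,0.18,-0.8],[0.91,0.18,-0.8],[0.91,0.18,-0.8],[0.91,0.18,-0.8]], "grip": [85,85,85,85,85]}}

```text
time: 15.1
eef_pos: [0.5385, 0.2535, 0.1828]
tcp_rot: [0.911, 0.196, 0.355, -0.07]
contact_force: [-1.2, 0.2, -0.1]
opening: 0.996
```

{"method": "send_rows", "body": {"translation": [[-0.06,0.25,-0.2],[-0.07,0.23,-0.23],[-0.08,0.2,-0.25],[-0.1,0.2,-0.25],[0,0,0]], "rotation": [[0.91,0.18,-0.8],[0.91,0.18,-0.8],[0.91,0.18,-0.8],[0.91,0.18,-0.8],[0,0,0]], "grip": [85,85,85,85,85]}}

```text
time: 15.72
eef_pos: [0.5312, 0.2185, 0.1946]
tcp_rot: [0.853, 0.353, 0.351, -0.159]
contact_force: [-0.5, 0.4, -0.0]
opening: 0.999
```

```bash
python3 - <<'E'
from kin import *
st=look('f',(180,200,180,160),(150,160,180,160))
p0=st["eef_pos"];R0=R.from_quat(st["tcp_rot"]);R1=Rt(40,1.05);z=R1.apply([0,0,1])
G=np.array([.583,.264,.078]);pre=G-.101*z;fin=G+.019*z
print(go(p0,R0,pre,R1))
E
```

```text
{'time': 15.725, 'qpos': array([-0.0286, -0.1741,  2.2742,  0.966 ,  0.7039,  0.0988]), 'eef_pos': array([0.5312, 0.2185, 0.1946]), 'tcp_rot': array([ 0.8526,  0.3527,  0.3514, -0.1588]), 'contact_force': array([-0.4504,  0.3639, -0.0414]), 'opening': 0.9991822354789279}
proj tcp [[258.1274 238.0149]] [[234.8492 202.3059]]
(array([-1.3544,  0.8608,  1.0522]), array([ 1.9936,  0.8909, -2.1686]))
```

View pics/f.png

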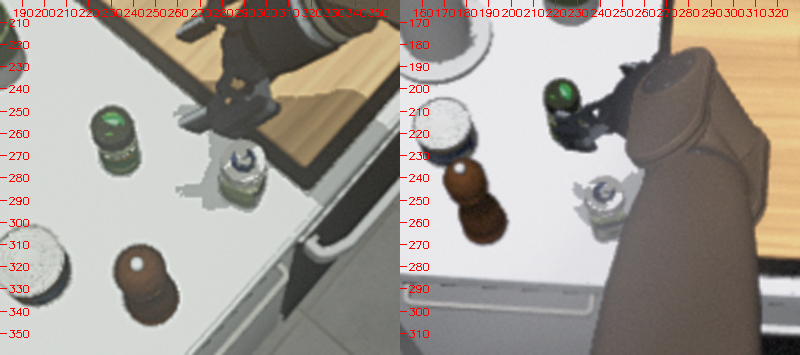

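The jar stands upright at its original spot, with its cap at side (230,253) and top (223,201). The bystanders haven't moved. I'll finish turning and go in.

{"method": "send_rows", "body": {"translation": [[0,0.3,0],[0,0.3,0],[0,0.25,0],[0,0,0],[0,0,0]], "rotation": [[0.66,0.3,-0.72],[0.66,0.3,-0.72],[0.66,0.3,-0.72],[0,0,0],[0,0,0]], "grip": [85,85,85,85,85]}}

```text
time: 16.45
eef_pos: [0.5497, 0.2049, 0.1956]
tcp_rot: [0.783, 0.456, 0.367, -0.212]
contact_force: [-0.1, 0.7, 0.4]
opening: 0.995
```

```bash
python3 - <<'E'
from kin import *
from plant import ctrl
np.set_printoptions(precision=3,suppress=True)
st=ctrl.get_state();print(st["eef_pos"],st["qpos"])
p0=st["eef_pos"];R0=R.from_quat(st["tcp_rot"]);R1=Rt(40,1.05);z=R1.apply([0,0,1])
G=np.array([.5816,.2625,.075]);pre=G-.101*z;fin=G+.019*z
print(go(p0,R0,pre,R1),go(p0,R0,fin,R1)[0])
E
```

```text
[0.55  0.205 0.196] [-0.138 -0.057  2.199  1.076  0.943 -0.271]
(array([-1.671, -0.038,  0.895]), array([-0.011, -0.023,  0.04 ])) [-1.679 -0.035  4.895]
```

{"method": "send_rows", "body": {"translation": [[-0.84,-0.02,0.2],[-0.84,-0.02,0.4],[0,0,0.8],[0,0,0.9],[0,0,0.9]], "rotation": [[0,0,0],[0,0,0],[0,0,0],[0,0,0],[0,0,0]], "grip": [85,85,85,85,85]}}

```text
time: 17.08
eef_pos: [0.5699, 0.2419, 0.0957]
tcp_rot: [0.783, 0.456, 0.367, -0.212]
contact_force: [-0.6, -1.4, -0.2]
opening: 1.0
```

{"method": "send_rows", "body": {"translation": [[0,0,0.8],[0,0,0.6],[0,0,0.3],[0,0,0],[0,0,0]], "rotation": [[0,0,0],[0,0,0],[0,0,0],[0,0,0],[0,0,0]], "grip": [85,85,85,0,0]}}

```text
time: 17.7
eef_pos: [0.5897, 0.2745, 0.064]
tcp_rot: [0.782, 0.456, 0.368, -0.212]
contact_force: [-0.1, 0.6, 0.6]
opening: 0.601
```

{"method": "send_rows", "body": {"translation": [[0,0,0],[0,0,0],[0,0,0],[0,0,0],[0,0,0]], "rotation": [[0,0,0],[0,0,0],[0,0,0],[0,0,0],[0,0,0]], "grip": [0,0,0,0,0]}}

```text
time: 18.32
eef_pos: [0.5903, 0.2745, 0.0642]
tcp_rot: [0.782, 0.456, 0.368, -0.212]
contact_force: [-1.9, -1.0, 4.6]
opening: 0.513
```

```bash
python3 - <<'E'
from kin import *
st=look('g',(180,200,180,160),(150,160,180,160))
p0=st["eef_pos"];R0=R.from_quat(st["tcp_rot"]);print("grasp pt",p0-.019*R0.apply([0,0,1]))
E
```

```text
{'time': 18.325, 'qpos': array([ 0.015 ,  0.2974,  2.1139,  1.371 ,  0.74  , -0.5598]), 'eef_pos': array([0.5903, 0.2745, 0.0642]), 'tcp_rot': array([ 0.7823,  0.4558,  0.3681, -0.2117]), 'contact_force': array([-1.8771, -0.9778,  4.5956]), 'opening': 0.512926811038172}
proj tcp [[227.215  262.1852]] [[220.2435 206.27  ]]
grasp pt [0.583  0.2619 0.0763]
```

View pics/g.png

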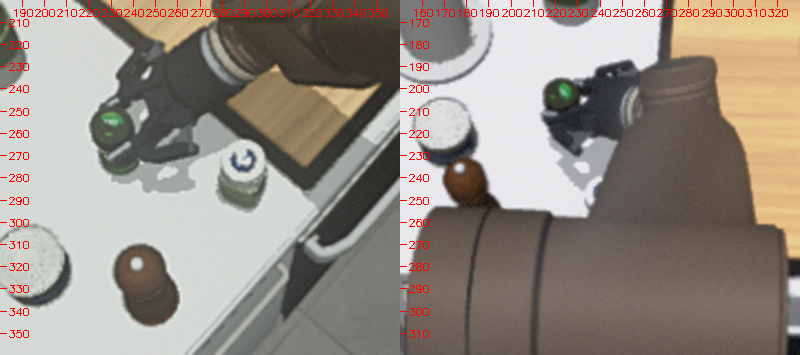

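The jar is held squarely (opening about 44 mm, grasp point on its axis) and upright. The white jar is untouched. Planning the carry next.

```bash
python3 - <<'E'
from kin import *
from plant import ctrl
np.set_printoptions(precision=3,suppress=True)
st=ctrl.get_state();p0=st["eef_pos"];R0=R.from_quat(st["tcp_rot"]);R1=Rt(40,.3665);z=R1.apply([0,0,1]);o,r,_=cup();q=st["qpos"]
def T(l,bot): 
    g=o+r.apply([*l,0]);g[2]=bot+.0763;return g+.019*z
A=p0+[0,0,.146];B=T((-.16,.0825),.12);Cc=T((-.16,.0825),.045);D=T((-.022,.0825),.045);F=T((-.022,.0825),.0235)
print(A,B,Cc,D,F)
q=safe(p0,R0,A,R0,q);q=safe(A,R0,B,R1,q,12);q=safe(B,R1,Cc,R1,q);q=safe(Cc,R1,D,R1,q);safe(D,R1,F,R1,q)
print(go(p0,R0,A,R0)[0]);rows(A,R0,B,R1)
print(go(B,R1,Cc,R1)[0],go(Cc,R1,D,R1)[0],go(D,R1,F,R1)[0])
E
```

```text
[0.59  0.275 0.21 ] [ 0.511 -0.144  0.184] [ 0.511 -0.144  0.109] [ 0.648 -0.128  0.109] [ 0.648 -0.128  0.088]
err 0.0 margin 0.365 qend [ 0.02  0.04  2.08  1.09  0.84 -0.16]
err 0.0 margin 0.127 qend [-0.83 -0.2   2.35  1.08  0.94 -0.28]
err 0.0 margin 0.105 qend [-0.83 -0.03  2.38  1.22  0.86 -0.5 ]
err 0.0 margin 0.105 qend [-0.6   0.21  2.11  1.3   0.71 -0.39]
err 0.0 margin 0.372 qend [-0.6   0.25  2.11  1.35  0.7  -0.46]
[ 3.742  0.021 -3.112]
0 [-0.62  0.31 -0.65] [-0.4  -0.    0.34]
1 [-0.61  0.35 -0.64] [-0.4  -0.    0.34]
2 [-0.6   0.39 -0.63] [-0.4  -0.    0.34]
3 [-0.59  0.43 -0.61] [-0.4  -0.    0.34]
4 [-0.57  0.46 -0.6 ] [-0.4  -0.    0.34]
5 [-0.56  0.5  -0.58] [-0.4  -0.    0.34]
6 [-0.54  0.54 -0.56] [-0.4  -0.    0.34]
7 [-0.53  0.57 -0.54] [-0.4  -0.    0.34]
8 [-0.51  0.61 -0.52] [-0.4  -0.    0.34]
9 [-0.49  0.64 -0.5 ] [-0.4  -0.    0.34]
10 [-0.47  0.67 -0.47] [-0.4  -0.    0.34]
11 [-0.45  0.7  -0.45] [-0.4  -0.    0.34]
12 [-0.43  0.73 -0.43] [-0.4  -0.    0.34]
13 [-0.41  0.76 -0.4 ] [-0.4  -0.    0.34]
14 [-0.39  0.78 -0.37] [-0.4  -0.    0.34]
[-1.915  0.     1.607] [2.865 1.138 3.414] [-0.549  0.     0.461]
```

{"method": "send_rows", "body": {"translation": [[0.4,0,-0.33],[0.8,0,-0.67],[0.85,0,-0.7],[0.85,0,-0.7],[0.84,0,-0.7]], "rotation": [[0,0,0],[0,0,0],[0,0,0],[0,0,0],[0,0,0]], "grip": [0,0,0,0,0]}}

```text
time: 19.05
eef_pos: [0.5883, 0.2751, 0.2081]
tcp_rot: [0.783, 0.456, 0.366, -0.212]
contact_force: [-0.4, -0.0, -1.2]
opening: 0.511
```

{"method": "send_rows", "body": {"translation": [[-0.62,0.31,-0.65],[-0.61,0.35,-0.64],[-0.6,0.39,-0.63],[-0.59,0.43,-0.61],[-0.57,0.46,-0.6]], "rotation": [[-0.4,0,0.34],[-0.4,0,0.34],[-0.4,0,0.34],[-0.4,0,0.34],[-0.4,0,0.34]], "grip": [0,0,0,0,0]}}

```text
time: 19.68
eef_pos: [0.5617, 0.1346, 0.1985]
tcp_rot: [0.83, 0.363, 0.388, -0.169]
contact_force: [-1.5, 0.1, -0.9]
opening: 0.51
```

{"method": "send_rows", "body": {"translation": [[-0.56,0.5,-0.58],[-0.54,0.54,-0.56],[-0.53,0.57,-0.54],[-0.51,0.61,-0.52],[-0.49,0.64,-0.5]], "rotation": [[-0.4,0,0.34],[-0.4,0,0.34],[-0.4,0,0.34],[-0.4,0,0.34],[-0.4,0,0.34]], "grip": [0,0,0,0,0]}}

```text
time: 20.3
eef_pos: [0.5353, -0.0046, 0.1899]
tcp_rot: [0.867, 0.265, 0.404, -0.125]
contact_force: [-0.1, -0.1, -0.9]
opening: 0.51
```

{"method": "send_rows", "body": {"translation": [[-0.47,0.67,-0.47],[-0.45,0.7,-0.45],[-0.43,0.73,-0.43],[-0.41,0.76,-0.4],[-0.39,0.78,-0.37]], "rotation": [[-0.4,0,0.34],[-0.4,0,0.34],[-0.4,0,0.34],[-0.4,0,0.34],[-0.4,0,0.34]], "grip": [0,0,0,0,0]}}

```text
time: 20.92
eef_pos: [0.5092, -0.1438, 0.1809]
tcp_rot: [0.891, 0.163, 0.416, -0.079]
contact_force: [-0.9, 0.1, -1.0]
opening: 0.511
```

{"method": "send_rows", "body": {"translation": [[-0.64,0,0.54],[-0.64,0,0.54],[-0.64,0,0.54],[0,0,0]], "rotation": [[0,0,0],[0,0,0],[0,0,0],[0,0,0]], "grip": [0,0,0,0]}}

```text
time: 21.42
eef_pos: [0.5087, -0.1413, 0.1039]
tcp_rot: [0.892, 0.163, 0.415, -0.081]
contact_force: [-0.2, -1.2, -1.3]
opening: 0.516
```

```bash
python3 - <<'E'
from kin import *
st=look('i',(265,20,180,220),(300,110,180,220))
p0=st["eef_pos"];R0=R.from_quat(st["tcp_rot"]);R1=Rt(40,.3665);z=R1.apply([0,0,1]);o,r,_=cup()
g=p0-.019*R0.apply([0,0,1]);print("local grasp",r.inv().apply(g-o))
for lx in(-.022,):
    G=o+r.apply([lx,.0825,0]);G[2]=.045+.0763;print(go(p0,R0,G+.019*z,R1))
E
```

```text
{'time': 21.425, 'qpos': array([-0.8277, -0.0255,  2.3804,  1.221 ,  0.8639, -0.506 ]), 'eef_pos': array([ 0.5087, -0.1413,  0.1039]), 'tcp_rot': array([ 0.8916,  0.1633,  0.4145, -0.0812]), 'contact_force': array([-0.2329, -1.1722, -1.3317]), 'opening': 0.5157159816083681}
proj tcp [[362.0229 164.6733]] [[374.2174 234.2007]]
local grasp [-0.1618  0.0854  0.1048]
(array([3.0301, 1.2493, 3.3209]), array([-0.0717,  0.0061, -0.0821]))
```

View pics/i.png

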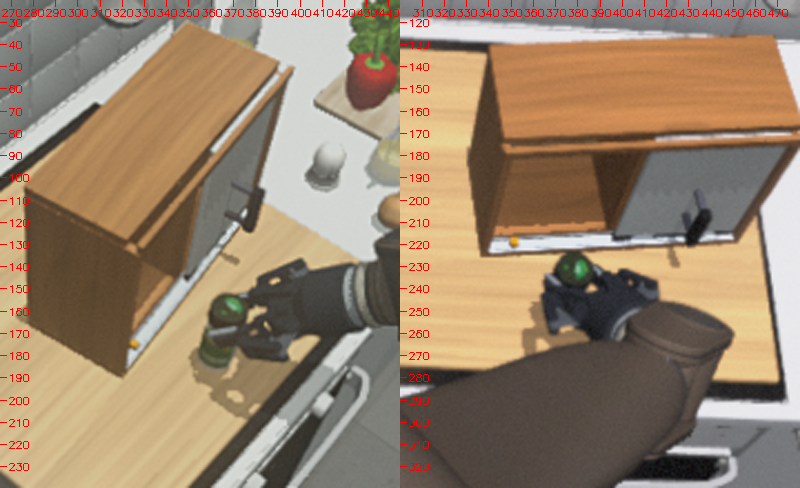

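The jar is in front of the open bay (top view 374,230) and the door is fully right. The catch, at top (351,219), is clear of the path. Inserting now.

{"method": "send_rows", "body": {"translation": [[0.6,0.21,0.46],[0.5,0.21,0.56],[0.5,0.21,0.56],[0,0,0]], "rotation": [[0,0,0],[0,0,0],[0,0,0],[0,0,0]], "grip": [0,0,0,0]}}

```text
time: 22.02
eef_pos: [0.5816, -0.137, 0.1157]
tcp_rot: [0.89, 0.166, 0.418, -0.078]
contact_force: [0.2, 0.3, -1.1]
opening: 0.512
```

{"method": "send_rows", "body": {"translation": [[0.48,0.21,0.58],[0.48,0.21,0.58],[0.48,0.2,0.58],[0,0,0]], "rotation": [[0,0,0],[0,0,0],[0,0,0],[0,0,0]], "grip": [0,0,0,0]}}

```text
time: 22.52
eef_pos: [0.6475, -0.1254, 0.1113]
tcp_rot: [0.891, 0.167, 0.415, -0.083]
contact_force: [-6.0, 7.9, -1.5]
opening: 0.514
```

```bash
python3 - <<'E'
from kin import *
from plant import ctrl
np.set_printoptions(precision=4,suppress=True)
st=ctrl.get_state();p0=st["eef_pos"];R0=R.from_quat(st["tcp_rot"]);o,r,_=cup()
g=p0-.019*R0.apply([0,0,1]);print("local grasp",r.inv().apply(g-o),"jar bottom local",g[2]-.0763-o[2],st["contact_force"])
print("down 10mm:",R0.inv().apply([0,0,-.01])/.03)
E
```

```text
local grasp [-0.0221  0.085   0.1121] jar bottom local 0.035781826179606 [-6.0309  7.9496 -1.4569]
down 10mm: [-0.2556  0.0032  0.2139]
```

```bash
python3 - <<'E'
from kin import *
from plant import ctrl,eyes
np.set_printoptions(precision=3,suppress=True)
im=eyes.read_camera("side")["image"];im2=eyes.read_camera("top")["image"]
cv2.imwrite("pics/k.png",np.hstack([crop(im,290,60,140,130,400,371),crop(im2,330,120,140,130,400,371)]))
st=ctrl.get_state();print(st["contact_force"],st["wrist_torque"],st["joint_efforts"],st["eef_pos"])
F,M=st["contact_force"],st["wrist_torque"]
print("line pt from ref",np.cross(F,M)/(F@F), "in cup frame F",cup()[1].inv().apply(F),"M",cup()[1].inv().apply(M))
E
```

```text
[-5.149  8.698 -1.783] [0.192 0.789 0.49 ] [ -3.716 -32.837 -28.386   1.661  -0.439  -0.025] [ 0.647 -0.126  0.111]
line pt from ref [ 0.054  0.021 -0.054] in cup frame F [-4.103  9.238 -1.783] M [0.282 0.761 0.49 ]
```

{"method": "send_rows", "body": {"translation": [[0.04,-0.24,0.05],[0.04,-0.24,0.05],[0,0,0]], "rotation": [[0,0,0],[0,0,0],[0,0,0]], "grip": [0,0,0]}}

```text
time: 23.0
eef_pos: [0.6483, -0.1148, 0.114]
tcp_rot: [0.89, 0.164, 0.417, -0.078]
contact_force: [-0.2, 0.0, -1.5]
opening: 0.51
```

Free now. It was the knuckle against the divider. Lowering.

{"method": "send_rows", "body": {"translation": [[-0.2,0,0.17],[-0.2,0,0.17],[-0.1,0,0.085],[0,0,0]], "rotation": [[0,0,0],[0,0,0],[0,0,0],[0,0,0]], "grip": [0,0,0,0]}}

```text
time: 23.5
eef_pos: [0.6532, -0.1151, 0.102]
tcp_rot: [0.887, 0.165, 0.424, -0.081]
contact_force: [-7.1, 2.6, 21.2]
opening: 0.514
```

{"method": "send_rows", "body": {"translation": [[-0.05,0,0.045],[-0.05,0,0.045],[0,0,0]], "rotation": [[0,0,0],[0,0,0],[0,0,0]], "grip": [0,0,0]}}

```text
time: 23.88
eef_pos: [0.6553, -0.1149, 0.1015]
tcp_rot: [0.885, 0.165, 0.427, -0.081]
contact_force: [-8.6, 4.3, 28.8]
opening: 0.511
```

```bash
python3 - <<'E'
from kin import *
from plant import ctrl,eyes
np.set_printoptions(precision=3,suppress=True)
im=eyes.read_camera("side")["image"];im2=eyes.read_camera("top")["image"]
cv2.imwrite("pics/l.png",np.hstack([crop(im,300,90,110,110,400,400),crop(im2,330,150,110,110,400,400)]))
st=ctrl.get_state();o,r,_=cup();R0=R.from_quat(st["tcp_rot"])
F,M=st["contact_force"],st["wrist_torque"];z=R0.apply([0,0,1])
print(F,M,"grasp local",r.inv().apply(st["eef_pos"]-.019*z-o))
for b in(0,.1,.15,.2):
    ref=st["eef_pos"]-b*z;P=ref+np.cross(F,M)/(F@F);f=F/np.linalg.norm(F)
    for zz in(.03,.09,.15):print(b,zz,r.inv().apply(P+f*(zz-P[2])/f[2]-o))
print("pitch",np.degrees(np.arcsin(-z[2])))
print("botFL",tri((320.4,189.7),(339,225.7)))
E
```

```text
[-7.661  5.279 28.623] [ 2.026 -1.94   0.92 ] grasp local [-0.014  0.095  0.102]
0 0.03 [0.094 0.146 0.019]
0 0.09 [0.079 0.158 0.079]
0 0.15 [0.065 0.171 0.139]
0.1 0.03 [0.034 0.112 0.019]
0.1 0.09 [0.019 0.125 0.079]
0.1 0.15 [0.004 0.138 0.139]
0.15 0.03 [0.003 0.096 0.019]
0.15 0.09 [-0.011  0.109  0.079]
0.15 0.15 [-0.026  0.122  0.139]
0.2 0.03 [-0.027  0.079  0.019]
0.2 0.09 [-0.042  0.092  0.079]
0.2 0.15 [-0.056  0.105  0.139]
pitch 38.51219838650585
botFL (array([ 0.574, -0.059,  0.012]), np.float64(0.6408148475651956))
```

View pics/l.png

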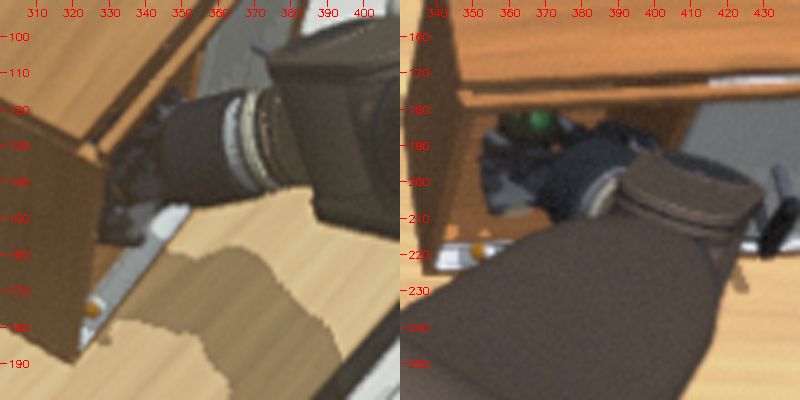

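```bash
python3 - <<'E'
from h import *
np.set_printoptions(precision=4,suppress=True)
o,r,_=cup()
print("cap in pic i",tri((366.7,158.6),(378.8,230.6)))
p=onz("top",(368.5,183),.0235+.105);print("cap now",r.inv().apply(p-o))
p=onz("top",(368.5,183),.037+.105);print("cap now",r.inv().apply(p-o))
E
```

```text
cap in pic i (array([ 0.5047, -0.1476,  0.1303]), np.float64(0.595988385923647))
cap now [-0.0056  0.0866  0.1171]
cap now [-0.0139  0.0902  0.1306]
```

The cap's height in the previous picture (0.130 m) shows the jar slid about 14 mm down in the pads, so it is already standing on the bay floor. I'll ease the load off, release and back out.

{"method": "send_rows", "body": {"translation": [[0.12,0,-0.1],[0.12,0,-0.1],[0,0,0]], "rotation": [[0,0,0],[0,0,0],[0,0,0]], "grip": [0,0,0]}}

```text
time: 24.35
eef_pos: [0.6503, -0.1158, 0.1014]
tcp_rot: [0.89, 0.164, 0.419, -0.078]
contact_force: [-1.8, -0.1, 8.2]
opening: 0.514
```

{"method": "send_rows", "body": {"translation": [[0,0,0],[0,0,0],[0,0,0]], "rotation": [[0,0,0],[0,0,0],[0,0,0]], "grip": [60,60,60]}}

```text
time: 24.72
eef_pos: [0.648, -0.1146, 0.0978]
tcp_rot: [0.891, 0.164, 0.416, -0.079]
contact_force: [-0.7, 1.1, -1.1]
opening: 0.702
```

```bash
python3 - <<'E'
from kin import *
from plant import ctrl
np.set_printoptions(precision=3,suppress=True)
st=ctrl.get_state();o,r,_=cup();R0=R.from_quat(st["tcp_rot"]);z=R0.apply([0,0,1]);p=st["eef_pos"]
print(p,st["contact_force"],st["opening"],np.degrees(np.arcsin(-z[2])),"grasp local",r.inv().apply(p-.019*z-o))
b=r.apply([-.12,0,.0]);print("back 120 units",R0.inv().apply(b)/.03)
safe(p,R0,p+b,R0,st["qpos"])
E
```

```text
[ 0.648 -0.115  0.098] [-0.704  1.117 -1.093] 0.7015073453512829 39.88995078602945 grasp local [-0.02   0.096  0.099]
back 120 units [-2.489 -0.988 -2.971]
err 0.0 margin 0.121 qend [-0.77  0.01  2.36  1.27  0.82 -0.52]
```

```bash
python3 - <<'E'
from kin import *
from plant import ctrl
np.set_printoptions(precision=3,suppress=True)
st=ctrl.get_state();o,r,yw=cup();R0=R.from_quat(st["tcp_rot"]);p=st["eef_pos"]
g=p-.019*R0.apply([0,0,1]);R1=Rt(40,yw+.03);p1=g+.019*R1.apply([0,0,1]);q=safe(p,R0,p1,R1,st["qpos"])
rows(p,R0,p1,R1,3)
for d in(.09,.12): safe(p1,R1,p1+r.apply([-d,0,0]),R1,q)
print("back 90",R1.inv().apply(r.apply([-.09,0,0]))/.03)
E
```

```text
err 0.0 margin 0.253 qend [-0.52  0.18  2.17  1.5   0.49 -0.39]
0 [-0.    0.04 -0.  ] [-0.65 -0.01  0.52]
1 [-0.    0.04 -0.  ] [-0.65 -0.01  0.52]
2 [0.   0.04 0.  ] [-0.65 -0.01  0.52]
err 0.0 margin 0.121 qend [-0.65  0.01  2.36  1.45  0.59 -0.44]
err 0.0 margin 0.06 qend [-0.71 -0.05  2.42  1.42  0.63 -0.45]
back 90 [-1.927 -0.09  -2.297]
```

{"method": "send_rows", "body": {"translation": [[0,0.04,0],[0,0.04,0],[0,0.04,0],[0,0,0]], "rotation": [[-0.65,0,0.52],[-0.65,0,0.52],[-0.65,0,0.52],[0,0,0]], "grip": [60,60,60,60]}}

```text
time: 25.22
eef_pos: [0.6492, -0.1175, 0.0984]
tcp_rot: [0.903, 0.068, 0.422, -0.031]
contact_force: [0.3, -0.1, 0.3]
opening: 0.703
```

{"method": "send_rows", "body": {"translation": [[-0.32,-0.01,-0.38],[-0.32,-0.01,-0.38],[-0.32,-0.02,-0.38],[-0.32,-0.02,-0.38],[-0.32,-0.02,-0.38]], "rotation": [[0,0,0],[0,0,0],[0,0,0],[0,0,0],[0,0,0]], "grip": [60,60,60,60,60]}}

```text
time: 25.85
eef_pos: [0.5745, -0.1272, 0.0987]
tcp_rot: [0.903, 0.067, 0.423, -0.031]
contact_force: [-0.2, -0.8, -0.0]
opening: 0.706
```

{"method": "send_rows", "body": {"translation": [[-0.5,0,-0.6],[-0.3,0,-0.4],[0,0,0]], "rotation": [[0,0,0],[0,0,0],[0,0,0]], "grip": [60,60,60]}}

```text
time: 26.22
eef_pos: [0.5369, -0.133, 0.0995]
tcp_rot: [0.903, 0.067, 0.423, -0.031]
contact_force: [-0.5, -0.2, -0.2]
opening: 0.705
```

```bash
python3 - <<'E'
from kin import *
st=look('m',(265,20,180,220),(300,110,180,220))
im=cv2.imread("pics/m_top_full.png")[150:230,335:420].astype(int)
g=(im[...,1]-np.maximum(im[...,0],im[...,2]))>12;n,l,s,c=cv2.connectedComponentsWithStats(g.astype(np.uint8))
for i in range(1,n):
    if s[i,4]>3:print("green",s[i,4],c[i]+[335,150])
o,r,yw=cup()
for x,y in((-.02,.096),(-.01,.096),(-.01,.085)):
    print(x,y,proj("top",r.apply([[x,y,.117]])+o))
E
```

```text
{'time': 26.225, 'qpos': array([-0.7003, -0.0362,  2.404 ,  1.4269,  0.6202, -0.4514]), 'eef_pos': array([ 0.5369, -0.133 ,  0.0995]), 'tcp_rot': array([ 0.9032,  0.0667,  0.423 , -0.0307]), 'contact_force': array([-0.4817, -0.2071, -0.2333]), 'opening': 0.7051958422331407}
proj tcp [[351.2427 161.7271]] [[370.3656 225.2193]]
green 36 [368.5278 185.6389]
green 10 [358.2 202.8]
-0.02 0.096 [[365.8915 187.7208]]
-0.01 0.096 [[365.3343 184.5711]]
-0.01 0.085 [[369.3323 184.3845]]
```

```bash
python3 - <<'E'
from h import *
im=cv2.imread("pics/m_top_full.png");h=cv2.cvtColor(im,cv2.COLOR_BGR2HSV)
def ch(p):
    H,S,V=map(int,p)
    if V<60:return '#'
    if S<60:return 'w' if V>140 else 'y'
    if 35<=H<=90:return 'g'
    return '.' if H<30 else 'o'
for v in range(172,222):print(v,''.join(ch(h[v,u]) for u in range(338,400)))
o,r,_=cup()
for z in(.012,.045,.08,.117):
    a=np.linspace(0,6.28,5)[:4];P=np.array([[-.014+.0225*np.cos(t),.087+.0225*np.sin(t),z] for t in a]);print(z,proj("top",r.apply(P)+o).round(0).tolist())
E
```

```text
172 ..............................................................
173 ..............................................................
174 ..............................................................
175 ..............................................................
176 ..............................................................
177 ..............................................................
178 ..............................................................
179 ..............................................................
180 ..............................................................
181 .........................########....................##.......
182 ......................########gg##............................
183 ......................#######gggg##...........................
184 .....................###g###gggggg##................#.........
185 .....................###g###yggggg##.................#........
186 ....................########gggggg##..........................
187 ....................########gggggg##.................#........
188 ....................####
[... 1832 characters left out ...]
wwwwyyyywyyyyyy
216 ................yyyyywwwwwwwwwwwwwwwyywwwwwwwwwwwwwwwwwwwyyyyy
217 ...ywwwwwww.....wwyyywwwwwwwwwwwwwwwwwwwwwwwwwwwwwwwwwwwwy####
218 ...ywwwwwww....wwwwwwwwwwwwwwwwwwwwwwwwwwwwwwwwwwwwwwwwwwwyyyy
219 ..ywwwwwwww.....wwwwwwwwwwwwwwwwwwwwwwwwwwwwwwwwwwwwwwwwwwwwww
220 ..wwwwwwwwww...wwwwwwwwwwwwwwwwwwwwwwwwwwwwwwwwwwwwwwwwwwwwwww
221 ..wwwwwwwwwww.wwwwwwwwwwwwwwwwwwwwwwwwwwwwwwwwwwwwwyyyyyyyyyyy
0.012 [[362.0, 198.0], [355.0, 205.0], [364.0, 212.0], [370.0, 205.0]]
0.045 [[363.0, 192.0], [357.0, 200.0], [366.0, 206.0], [372.0, 199.0]]
0.08 [[365.0, 186.0], [359.0, 193.0], [368.0, 200.0], [375.0, 192.0]]
0.117 [[368.0, 179.0], [361.0, 186.0], [370.0, 193.0], [377.0, 185.0]]
```

The jar stands upright in the bay, clear of the door path: cap centre at about top (366,187), base bottom row 209, silhouette parallel to the predicted upright one. Next is closing the door.

```bash
python3 - <<'E'
from kin import *
from plant import ctrl
np.set_printoptions(precision=3,suppress=True)
st=ctrl.get_state();R0=R.from_quat(st["tcp_rot"]);p=st["eef_pos"];R1=Rt(45,.1165);z=R1.apply([0,0,1])
H=np.array([.5876,-.3003,.1055]);pre=H-.10*z;U=p+[-.02,0,.075]
q=safe(p,R0,U,R0,st["qpos"]);q=safe(U,R0,pre,R1,q);q=safe(pre,R1,H,R1,q);q=safe(H,R1,H+[0,0,.016],R1,q);safe(H,R1,[.5688,-.1407,.1209],R1,q)
print("up",R0.inv().apply(U-p)/.03,"pre",pre);rows(U,R0,pre,R1)
E
```

```text
err 0.0 margin 0.063 qend [-0.74 -0.26  2.42  1.15  0.71 -0.14]
err 0.0 margin 0.063 qend [-0.98 -0.01  2.16  0.99  0.85 -0.16]
err 0.0 margin 0.321 qend [-0.86  0.21  2.07  1.14  0.7  -0.26]
err 0.0 margin 0.408 qend [-0.86  0.19  2.07  1.1   0.71 -0.21]
err 0.0 margin 0.183 qend [-0.63 -0.02  2.3   1.17  0.55 -0.12]
up [ 1.5   -0.094 -2.106] pre [ 0.517 -0.309  0.176]
0 [-0.08  0.83 -0.1 ] [-0.04 -0.15  0.04]
1 [-0.08  0.83 -0.1 ] [-0.04 -0.15  0.04]
2 [-0.07  0.83 -0.09] [-0.04 -0.15  0.04]
3 [-0.07  0.83 -0.09] [-0.04 -0.15  0.04]
4 [-0.07  0.83 -0.09] [-0.04 -0.15  0.04]
5 [-0.07  0.83 -0.08] [-0.04 -0.15  0.04]
6 [-0.07  0.83 -0.08] [-0.04 -0.15  0.04]
```

{"method": "send_rows", "body": {"translation": [[0.5,0,-0.7],[0.5,0,-0.7],[0.5,-0.1,-0.7],[-0.08,0.83,-0.1],[-0.08,0.83,-0.1]], "rotation": [[0,0,0],[0,0,0],[0,0,0],[-0.04,-0.15,0.04],[-0.04,-0.15,0.04]], "grip": [60,60,60,60,60]}}

```text
time: 26.95
eef_pos: [0.5182, -0.1833, 0.1758]
tcp_rot: [0.909, 0.064, 0.412, -0.028]
contact_force: [0.8, -0.1, -0.3]
opening: 0.701
```

{"method": "send_rows", "body": {"translation": [[-0.07,0.83,-0.09],[-0.07,0.83,-0.09],[-0.07,0.83,-0.09],[-0.07,0.83,-0.08],[-0.07,0.83,-0.08]], "rotation": [[-0.04,-0.15,0.04],[-0.04,-0.15,0.04],[-0.04,-0.15,0.04],[-0.04,-0.15,0.04],[-0.04,-0.15,0.04]], "grip": [60,60,60,60,60]}}

```text
time: 27.58
eef_pos: [0.517, -0.3101, 0.1753]
tcp_rot: [0.923, 0.052, 0.381, -0.022]
contact_force: [-0.2, 0.4, -0.4]
opening: 0.706
```

```bash
python3 - <<'E'
from kin import *
from plant import ctrl
np.set_printoptions(precision=3,suppress=True)
st=ctrl.get_state();R0=R.from_quat(st["tcp_rot"]);p=st["eef_pos"];R1=Rt(45,.1165)
print(p,go(p,R0,[.5876,-.3003,.1055],R1))
E
```

```text
[ 0.517 -0.31   0.175] (array([ 0.04 , -0.056,  3.325]), array([ 0.016,  0.025, -0.033]))
```

Go in on the handle, close and lift.

{"method": "send_rows", "body": {"translation": [[0.02,-0.03,0.8],[0.02,-0.03,0.8],[0,0,0.8],[0,0,0.6],[0,0,0.32]], "rotation": [[0,0,0],[0,0,0],[0,0,0],[0,0,0],[0,0,0]], "grip": [60,60,60,60,60]}}

```text
time: 28.2
eef_pos: [0.5879, -0.2988, 0.1046]
tcp_rot: [0.923, 0.052, 0.381, -0.023]
contact_force: [0.8, 0.3, 0.3]
opening: 0.702
```

{"method": "send_rows", "body": {"translation": [[0,0,0],[0,0,0],[0,0,0],[0,0,0],[0,0,0]], "rotation": [[0,0,0],[0,0,0],[0,0,0],[0,0,0],[0,0,0]], "grip": [0,0,0,0,0], "squeeze": 40}}

```text
time: 28.82
eef_pos: [0.5876, -0.299, 0.1068]
tcp_rot: [0.922, 0.053, 0.382, -0.021]
contact_force: [-3.0, 1.1, 3.1]
opening: 0.156
```

{"method": "send_rows", "body": {"translation": [[0.12,-0.03,-0.12],[0.12,-0.03,-0.12],[0.12,0,-0.12],[0,0,0],[0,0,0]], "rotation": [[0,0,0],[0,0,0],[0,0,0],[0,0,0],[0,0,0]], "grip": [0,0,0,0,0]}}

```text
time: 29.45
eef_pos: [0.5872, -0.2965, 0.1211]
tcp_rot: [0.923, 0.053, 0.381, -0.022]
contact_force: [0.3, 0.4, -2.3]
opening: 0.154
```

{"method": "send_rows", "body": {"translation": [[0,-0.6,0],[0,-0.9,0],[0,-0.9,0],[0,-0.8,0],[0,0,0]], "rotation": [[0,0,0],[0,0,0],[0,0,0],[0,0,0],[0,0,0]], "grip": [0,0,0,0,0]}}

```text
time: 30.08
eef_pos: [0.5758, -0.1983, 0.1206]
tcp_rot: [0.923, 0.054, 0.381, -0.024]
contact_force: [-0.1, -0.0, -3.0]
opening: 0.159
```

{"method": "send_rows", "body": {"translation": [[0,-0.7,0],[0,-0.6,0],[0,-0.4,0],[0,-0.3,0],[0,0,0]], "rotation": [[0,0,0],[0,0,0],[0,0,0],[0,0,0],[0,0,0]], "grip": [0,0,0,0,0]}}

```text
time: 30.7
eef_pos: [0.5693, -0.1404, 0.1209]
tcp_rot: [0.923, 0.053, 0.381, -0.023]
contact_force: [-3.5, 0.3, -2.5]
opening: 0.157
```

{"method": "send_rows", "body": {"translation": [[0,-0.1,0],[0,0,0]], "rotation": [[0,0,0],[0,0,0]], "grip": [0,0]}}

```text
time: 30.95
eef_pos: [0.5693, -0.1396, 0.1213]
tcp_rot: [0.923, 0.052, 0.381, -0.021]
contact_force: [-3.7, -1.8, -2.6]
opening: 0.158
```

{"method": "send_rows", "body": {"translation": [[-0.1,0,0.1],[-0.1,0,0.1],[-0.1,0,0.1],[-0.08,0,0.08],[0,0,0]], "rotation": [[0,0,0],[0,0,0],[0,0,0],[0,0,0],[0,0,0]], "grip": [0,0,0,0,0]}}

```text
time: 31.58
eef_pos: [0.5703, -0.1399, 0.1072]
tcp_rot: [0.922, 0.052, 0.383, -0.022]
contact_force: [-11.3, -0.6, 6.7]
opening: 0.16
```

The door is at its end stop and down at its rest height. Release and back off.

{"method": "send_rows", "body": {"translation": [[0.04,0,-0.04],[0,0,0],[0,0,0],[0,0,0],[0,0,0]], "rotation": [[0,0,0],[0,0,0],[0,0,0],[0,0,0],[0,0,0]], "grip": [0,60,60,60,60]}}

```text
time: 32.2
eef_pos: [0.5695, -0.1387, 0.1071]
tcp_rot: [0.923, 0.052, 0.382, -0.022]
contact_force: [0.3, -1.5, -0.3]
opening: 0.705
```

{"method": "send_rows", "body": {"translation": [[0,0,-0.5],[0,0,-0.8],[0,0,-1],[0,0,-1],[0,0,0]], "rotation": [[0,0,0],[0,0,0],[0,0,0],[0,0,0],[0,0,0]], "grip": [60,60,60,60,60]}}

```text
time: 32.83
eef_pos: [0.5, -0.1477, 0.1791]
tcp_rot: [0.922, 0.052, 0.383, -0.02]
contact_force: [0.3, -0.5, -0.3]
opening: 0.704
```

```bash
python3 - <<'E'
from kin import *
st=look('n',(265,20,180,220),(300,110,180,220))
for n in("side","top"):
    a=cv2.imread(f"pics/a_{n}_full.png").astype(int);b=cv2.imread(f"pics/n_{n}_full.png").astype(int)
    d=np.abs(a-b).max(2)
    box=(slice(115,170),slice(325,358)) if n=="side" else (slice(180,228),slice(342,384))
    t=d[box];ys,xs=np.where(t>40);print(n,"diff px",len(ys),t.mean(), (ys.min()+box[0].start,ys.max()+box[0].start,xs.min()+box[1].start,xs.max()+box[1].start) if len(ys) else "")
# bystanders vs start, top and side
for n,bx in(("side",(slice(225,350),slice(170,320))),("top",(slice(190,275),slice(150,262)))):
    a=cv2.imread(f"pics/{n}0.png").astype(int);b=cv2.imread(f"pics/n_{n}_full.png").astype(int)
    t=np.abs(a-b).max(2)[bx];k,l,s,c=cv2.connectedComponentsWithStats((t>40).astype(np.uint8))
    print(n,[(s[i,4],(c[i]+[bx[1].start,bx[0].start]).round().tolist()) for i in range(1,k) if s[i,4]>15])
E
```

```text
{'time': 32.825, 'qpos': array([-0.7555, -0.3032,  2.4059,  0.9627,  0.7169,  0.0497]), 'eef_pos': array([ 0.5   , -0.1477,  0.1791]), 'tcp_rot': array([ 0.922 ,  0.0524,  0.383 , -0.0203]), 'contact_force': array([ 0.3137, -0.5403, -0.3493]), 'opening': 0.7040451944038482}
proj tcp [[371.4784 147.065 ]] [[382.3895 224.0574]]
side diff px 0 2.3184573002754822 
top diff px 54 5.949404761904762 (np.int64(222), np.int64(227), np.int64(363), np.int64(382))
side [(np.int32(567), [232.0, 263.0])]
top [(np.int32(492), [224.0, 210.0])]
```

The side view of the door and handle matches the original shut picture, and the only change on the worktop is the missing black-capped jar. Handing in.

```bash
python3 -c "
from plant import ticket
print(ticket.sign_off())"
```

```text
the job is handed in; nothing more can be done
None
```

The black-capped jar is standing upright in the left bay and the door is shut behind its catch. I handed the job in at about 33 s of the 72 s. The sign-off gave no verdict.

**Last checks**
- **Door:** the side picture of the door and handle shows no difference from the first shut view. The arm stopped at the left end stop and at its rest height. The few differing pixels in the top view are near the gripper.
- **Jar:** after release, the top picture showed it upright, about 10 mm left of the bay's middle and well inside the front and back limits. It can't be seen now behind the shut door.
- **Bystanders:** the only change on the worktop is the missing jar; the white-capped jar, mill and tin are unchanged in both views.
- **Robot:** the arm is clear of everything, with contact force under 1 N.

**What went wrong on the way**
- **First grasp:** it stopped at the wrist joint limits. One reading of joint 5 was 0.238 against its 0.24 limit, which the judge could count as passing its range. It also pulled the jar about, but the jar settled back in place once released. I then picked it up from another angle.
- **Slip:** the jar slid about 14 mm down in the pads while being carried, so it met the floor early and I pressed with about 29 N before easing off.
- **Divider:** while putting the jar in, a knuckle of the gripper leaned on the divider with about 10 N, until I moved the jar left.

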